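Stamp the dotted tapas board and rack all the boards on edge

ROBOT

A 7-joint arm with a two-finger parallel gripper is mounted at the origin on a cart in front of the work surface, level with it; the furniture and walls round the work are solid. World frame = base frame: x ahead of the robot, y to its left, z up, the work surface at z = 0. Lengths are in m, angles in rad, forces in N, time in s.
With the tool pointing down it reaches from about 0.425 to 1.025 m from the base axis. Payload 3.6 kg.
Tool frame: the origin (TCP) lies on the centre line of the jaws, within the pads' length; the fingertips stand 14 mm ahead of it and the grasp point (between the pads) lies 5 mm behind it; z points along the fingers, y is the line along which they close (so a half turn about z gives the same grasp; the last joint's range is limited). The gripper opens to 85 mm and grips with 20 to 120 N. Pads are 22 mm wide; open, the fingers measure 114 mm over their backs; the gripper's body (76 mm by 85 mm) begins 54 mm behind the grasp point. The pads swing forward as they close: fully open they stand 13 mm farther back than shut.
Start: joints at [-1.349, 0.591, 0.048, 1.609, -0.033, 0.943, -0.034], TCP at [0.224, 0.689, 0.245] pointing down, gripper open.
Joint ranges: [-2.69, 2.69], [-0.47, 2.24], [-1.27, 1.36], [0.19, 2.51], [-1.53, 4.68], [0.08, 2.07], [-3.09, 3.09]. Speed limits (rad/s): [2.57, 2.57, 3.14, 3.14, 3.14, 3.14, 3.14].

INTERFACE

Orientations are given as a rotation vector (axis times angle).
In Python, from cell import status, imaging, order gives the robot as it stands.
- The arm moves only by the tool carry_out, never from a script. Its argument "rows" is a list of rows, each a list of 2 entries, a list of its own where there are three numbers: the shift along the tool's x, y, z in m, then the turn, a rotation vector about the tool's x, y, z in degrees. A call has 1 to 20 rows; each row is the pose to reach, as a shift and turn from the pose commanded when the call began, along the tool's axes at that moment; what a row does not reach only later rows make up. A row lasts 1/8 s, in which the tool goes at most 62.5 mm and 10.7 degrees, less where a joint would pass 70% of its speed; a pose out of reach is approached as far as the arm can. A call with a gripper value outside its range is refused whole. "hand" is the gripper command: -1 is shut, 1 is fully open, values between are in proportion, set as the call begins (left out, the last holds). The fingers move at their own pace and stop on an object; the grip force is fixed at half the most. Time passes only in rows, so rows that repeat a pose let the fingers close. It gives the time, the measured TCP pose, the force, the opening and the grip force at its end, in the units of the state.
- status.state(): the state, without advancing time (a new reading comes with each control period).
- imaging.camera(name): name is "scene" or "top" or "wrist"; returns the picture (384x512x3 uint8, blue, green, red); there is no depth.
- imaging.camera_params(name): a dict with "K" (3x3 intrinsics, pixels), "extrinsics" (4x4, takes a point from world to camera coordinates). Camera axes: x right, y up, looking along -z (the intrinsics and any distortion apply to the point x, -y, -z); pixel columns grow to the right and rows downward; lengths in m; the calibration is good to about 2 mm. A picture is of the moment at which its call begins: read the wrist's pose just before it. camera_params takes no time and is no camera call; for the wrist camera it gives the pose at the moment of the call.
- order.job_done(): hands the job in; it is judged then, once.
The state is a dict: "time_s": time; "qpos": joint angles; "dq": joint speeds; "joint_efforts": joint torques, N m; "tool_pos": TCP position; "ee_rot": TCP orientation; "contact_force": force on the tool from outside, world axes, zero at the start; "torque": the same for the moment, N m; "width": finger opening in m; "grasp_force": force on a finger pad.
Only numpy, scipy, OpenCV 4.12 (cv2) and the standard library are available. Lean on these libraries where they do the work, as an engineer would, in place of code of your own. Each camera call takes 0.05 s, during which the arm holds its last target. There are 200 camera calls.

TASK

Slide the tapas board that lies on the stamp press along the bed until its dark dot is right under the foot of the stamp, then push the knob down until the stamp meets the board, and let it rise again. Put every tapas board away in the wire rack, that one once it is stamped: each stands upright on its short end, fully down in its own slot. Leave the other things on the worktop and range where they are.

Things in the scene. Friction and masses are not known exactly. Their poses are not given: they have to be found in the camera images.
- board_dot: light wooden tapas board, 120 x 60 x 14 mm, 60 to 130 g; origin at the centre of its underside, x along its 120 mm length, z out of its top face; the only one with a round dark dot; starts lying flat on the press bed, the dot end toward the column; the dot is on the top face, 38 mm along +x from the middle (22 mm from that end)
- dot (a point): centre of the dark dot (14 mm wide) on the top face of board_dot
- board_a: light wooden tapas board, 120 x 60 x 14 mm, 60 to 130 g; origin at the centre of its underside, x along its 120 mm length, z out of its top face; plain; if present starts lying flat on the worktop in front of the rack
- board_b: light wooden tapas board, 120 x 60 x 14 mm, 60 to 130 g; origin at the centre of its underside, x along its 120 mm length, z out of its top face; plain; if present starts lying flat on the range (its steel top is at z = 0.004), just left of the worktop
- board_c: light wooden tapas board, 120 x 60 x 14 mm, 60 to 130 g; origin at the centre of its underside, x along its 120 mm length, z out of its top face; plain; if present starts lying flat on the range (top at z = 0.004), left of where board_b lies
- board_dot_mid (a point): middle of the solid of board_dot, 7 mm above its underside
- board_a_mid (a point): middle of the solid of board_a, 7 mm above its underside
- board_b_mid (a point): middle of the solid of board_b, 7 mm above its underside
- board_c_mid (a point): middle of the solid of board_c, 7 mm above its underside
- rack: fixed steel wire rack, 90 mm (its x) by 170 mm (its y), origin at the centre of its underside. Tray floor 6 mm up, a low rod and a rail (top 51 mm up) along both long sides, 76 mm clear between them. Six upright frames of 6 mm wire, 46 mm wide along x and 85 mm tall, at y = -75, -45, -15, 15, 45, 75 mm, leave five slots 24 mm wide at y = -60, -30, 0, 30, 60 mm
- slot_mid (a point): centre of the middle slot's floor (6 mm above the rack's underside; axes as the rack's). A board stands in a slot on its 60 mm end, its faces towards +y and -y of the rack, its top 126 mm above the underside; a hand that leans towards +y or -y needs the slots on that side empty
- press: fixed dark steel stamp press; origin on its underside. Bed from x = -140 to 70 mm, 130 mm wide (y), top face 8 mm up. Column 20 x 36 mm at the back (its front face at x = 47 mm), arm and guide sleeve (26 mm across) on top, 66 to 100 mm up; the stamp's axis is vertical through x = 10 mm, y = 0
- stamp (a joint): travel of the spring-loaded stamp in m: 0 = up at rest, grows as it is pushed down; its foot meets a board that lies on the bed at 0.020; end stop 0.026. The spring takes about 1 N to start and 5 N at 0.020, and lifts the stamp again when let go
- stamp_foot (a point): centre of the underside of the stamp's round brass foot (16 mm wide), 42 mm above the press's underside at rest, so 20 mm above a board on the bed
- stamp_knob (a point): centre of the flat top of the stamp's round black push knob (36 mm wide, 12 mm thick), 152 mm above the press's underside at rest
- salt_shaker: glass salt shaker, 44 mm wide, 90 mm tall, on the front of the range; leave it alone; origin at the centre of its underside
- garlic: garlic bulb, about 60 mm, on the front of the range; leave it alone; origin at the centre of its underside
- tomato_tin: food tin, 75 mm wide, 110 mm tall, at the back of the worktop; leave it alone; origin at the centre of its underside
- spice_jar: spice jar, 46 mm wide, 106 mm tall, at the back of the worktop, below the wall cabinet (solid; knobs from world x = 0.60, front at 0.63, underside z = 0.47, right of y = -0.19); leave it alone; origin at the centre of its underside

How it is judged:
On the way, in this order (a step that is already met when the one before it is completed fails the run):
1. the dot is brought under the raised stamp, the board flat on the bed (horizontal distance between dot and stamp_foot below 0.005 m and angle between board_dot's own z axis and vertical below 0.06 rad and z of board_dot in the frame of press between 0.004 and 0.012 m and value of joint stamp below 0.006 m), for 0.2 s.
2. the stamp is pressed down onto the dot (horizontal distance between dot and stamp_foot below 0.005 m and angle between board_dot's own z axis and vertical below 0.06 rad and z of board_dot in the frame of press between 0.004 and 0.012 m and value of joint stamp above 0.017 m), for 0.1 s.
At the end, for the whole second after the job is handed in: Every tapas board present stands on its short end within 0.3 rad of vertical in a slot of the rack, its middle within 20 mm of the slot's middle along the rack's x and 55 to 76 mm above the rack's underside (fully down on the tray), at rest; the stamp is up again (under 4 mm) (x of board_dot_mid in the frame of rack between -0.02 and 0.02 m and y of board_dot_mid in the frame of rack between -0.07 and 0.07 m and z of board_dot_mid in the frame of rack between 0.055 and 0.076 m and angle between board_dot's own z axis and vertical between 1.27 and 1.87 rad and linear speed of each of board_dot, board_a, board_b, board_c below 0.02 m/s and x of board_a_mid in the frame of rack between -0.02 and 0.02 m and y of board_a_mid in the frame of rack between -0.07 and 0.07 m and z of board_a_mid in the frame of rack between 0.055 and 0.076 m and angle between board_a's own z axis and vertical between 1.27 and 1.87 rad and x of board_b_mid in the frame of rack between -0.02 and 0.02 m and y of board_b_mid in the frame of rack between -0.07 and 0.07 m and z of board_b_mid in the frame of rack between 0.055 and 0.076 m and angle between board_b's own z axis and vertical between 1.27 and 1.87 rad and x of board_c_mid in the frame of rack between -0.02 and 0.02 m and y of board_c_mid in the frame of rack between -0.07 and 0.07 m and z of board_c_mid in the frame of rack between 0.055 and 0.076 m and angle between board_c's own z axis and vertical between 1.27 and 1.87 rad and value of joint stamp below 0.004 m); the robot touches nothing.
It fails at once if one of the other things (shaker, garlic, tin, jar) is moved more than 60 mm (distance of any of salt_shaker, garlic, tomato_tin, spice_jar from where it was at the start of the episode above 0.06 m).
Of board_a, board_b, board_c only 2 to 3 are there at a start; the rules pass over those that are not, and their reading is None.
At some moment in a run one of board_dot may be knocked a few centimetres aside while the robot is not near it.
Once in a run the grip may slacken for a moment while it holds something.
It also fails if it takes over 210 s, if anything falls off the work surface, if the arm or the gripper's body presses on something with over 40 N, if the wrist force passes 120 N, or if a joint passes its speed limit or range.

## Working session

There is one attempt and no reset: what is moved stays moved. The work goes in short steps, Python scripts to look and compute and a tool call to move; the robot and the scene stay as the last step left them, time stands still between calls to the robot, and variables do not carry over. Pictures are saved under pics/ and viewed, at most 17 in all, crops included, and the job is handed in when it is done.

Besides the shell and the picture viewer there is one more tool, called after "Request:" in YAML: its name, and indented under it one key for each argument. carry_out: Moves the arm, as the interface text tells. Its arguments: {"type":"object","properties":{"rows":{"type":"array"},"hand":{"type":"number"}},"required":["rows"]}

```bash
ls; mkdir -p pics; cat > h.py <<'E'
import numpy as np, cv2
from cell import status, imaging, order
from scipy.spatial.transform import Rotation as R
def snap(name,fn):
    p=imaging.camera_params(name); im=np.array(imaging.camera(name)); cv2.imwrite('pics/'+fn,im); np.savez('pics/'+fn+'.npz',K=p['K'],E=p['extrinsics']); return im
def ray(fn,u,v,z):
    d=np.load('pics/'+fn+'.npz');K,E=d['K'],d['E']
    c=np.linalg.inv(K)@[u,v,1]; c=np.array([c[0],-c[1],-c[2]])
    Rm=E[:3,:3]; o=-Rm.T@E[:3,3]; w=Rm.T@c
    return o+w*(z-o[2])/w[2]
def proj(fn,P):
    d=np.load('pics/'+fn+'.npz');K,E=d['K'],d['E']
    c=E[:3,:3]@np.array(P)+E[:3,3]; q=K@[c[0],-c[1],-c[2]]; return q[:2]/q[2]
def st():
    s=status.state(); return s
E
python3 - <<'E'
from h import *
a=snap('scene','s0.png');b=snap('top','t0.png')
s=st();print({k:np.round(v,3) for k,v in s.items()})
for n in('scene','top','wrist'):
    p=imaging.camera_params(n);print(n,np.round(p['K'],1).tolist(),np.round(p['extrinsics'],3).tolist(),[k for k in p])
cv2.imwrite('pics/s0b.png',cv2.resize(a,(800,600)));cv2.imwrite('pics/t0b.png',cv2.resize(b,(800,600)))
E
```

```text
pics
{'time_s': np.float64(0.1), 'qpos': array([-1.35 ,  0.592,  0.048,  1.61 , -0.033,  0.943, -0.034]), 'dq': array([-0.   ,  0.001,  0.   , -0.003,  0.001, -0.   ,  0.001]), 'joint_efforts': array([ 5.0000e-03, -5.4999e+01,  1.5530e+00, -1.9882e+01,  1.0000e-02,
        4.0000e-03, -0.0000e+00]), 'tool_pos': array([0.224, 0.689, 0.244]), 'ee_rot': array([-4.920e-01, -3.103e+00,  3.000e-03]), 'contact_force': array([0.781, 0.351, 1.013]), 'torque': array([-0.03 , -0.018, -0.003]), 'grasp_force': np.float64(0.0), 'width': np.float64(0.085)}
scene [[363.4, 0.0, 257.6], [0.0, 363.4, 191.3], [0.0, 0.0, 1.0]] [[0.852, -0.524, -0.01, -0.552], [0.229, 0.355, 0.906, -0.171], [-0.472, -0.774, 0.422, -0.807], [0.0, 0.0, 0.0, 1.0]] ['K', 'extrinsics']
top [[431.7, 0.0, 252.6], [0.0, 431.7, 191.8], [0.0, 0.0, 1.0]] [[0.021, -1.0, -0.012, -0.137], [0.982, 0.018, 0.186, -0.561], [-0.186, -0.016, 0.982, -1.3], [0.0, 0.0, 0.0, 1.0]] ['K', 'extrinsics']
wrist [[309.7, 0.0, 260.7], [0.0, 309.7, 191.5], [0.0, 0.0, 1.0]] [[0.31, 0.951, -0.002, -0.724], [-0.905, 0.294, -0.307, 0.039], [-0.292, 0.097, 0.952, -0.38], [0.0, 0.0, 0.0, 1.0]] ['K', 'extrinsics']
```

View pics/s0b.png

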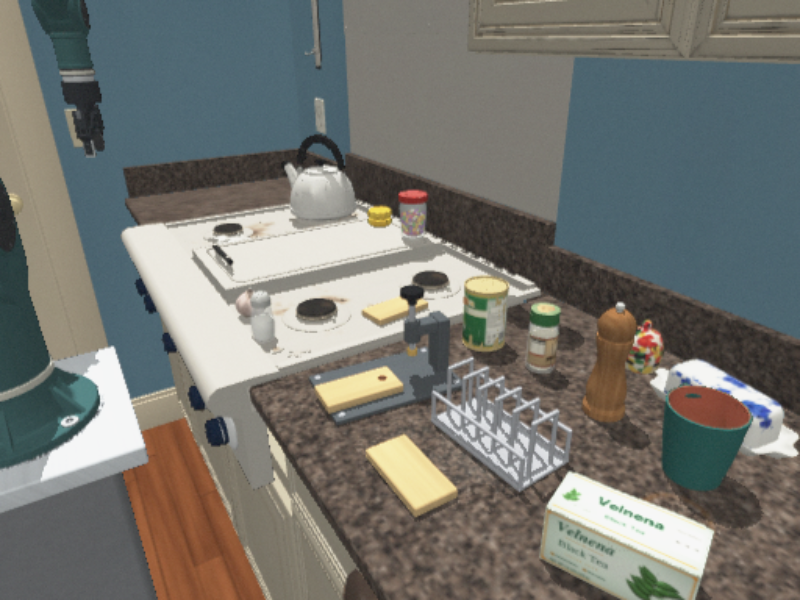

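View pics/t0b.png

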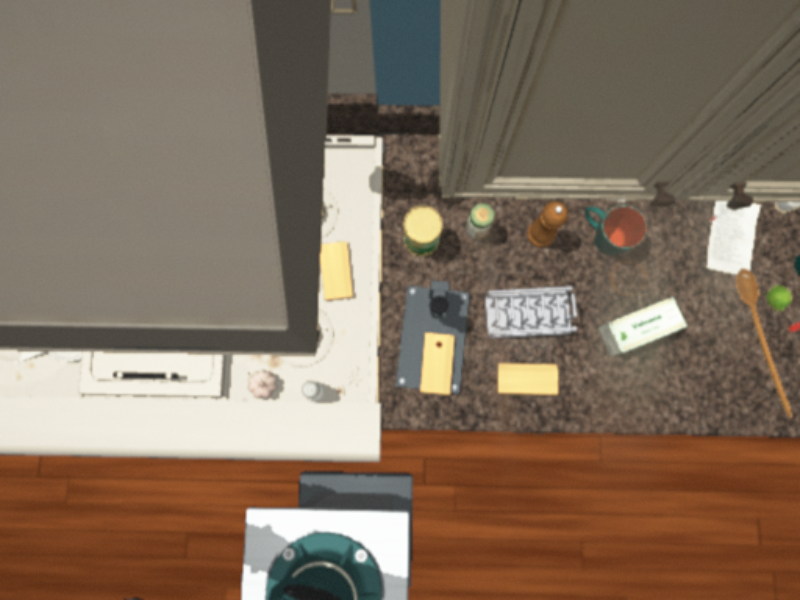

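The top view shows the press at (435,340), the dot board at (437,362), board_a at (528,379), board_b on the range at (337,270) and the rack at (531,312). The hood hides the range further left. The scene view shows no other board on the range.

```bash
cat >> h.py <<'E'
def boards(fn,z,lo=(15,70,130),hi=(32,255,255),amin=150):
    im=cv2.imread('pics/'+fn); m=cv2.inRange(cv2.cvtColor(im,cv2.COLOR_BGR2HSV),lo,hi)
    out=[]
    for c in cv2.findContours(m,cv2.RETR_EXTERNAL,cv2.CHAIN_APPROX_NONE)[0]:
        if cv2.contourArea(c)<amin: continue
        zz=z if np.isscalar(z) else z(c.reshape(-1,2).mean(0))
        P=np.array([ray(fn,u,v,zz)[:2] for u,v in c.reshape(-1,2)],np.float32)
        r=cv2.minAreaRect(P); out.append((c.reshape(-1,2).mean(0).round(0),np.round(r[0],4),np.round(r[1],3),round(r[2],1),np.round(cv2.boxPoints(r),3).tolist()))
    return out
E
python3 - <<'E'
from h import *
for b in boards('t0.png',0.014):print(b)
print('dotb',[b for b in boards('t0.png',0.022)if b[0][0]>260 and b[0][0]<300])
k=.64
for n,u,v,z in [('dot',438,344,.022),('knob',439,303,.152),('bedFL',403,383,.008),('bedFR',463,390,.008),('bedBL',410,288,.008),('bedBR',467,292,.008),
 ('rkFL',491,337,.05),('rkFR',579,332,.05),('rkBL',486,292,.05),('rkBR',573,288,.05)]:
  print(n,ray('t0.png',u*k,v*k,z).round(3))
E
```

```text
(array([337., 242.]), array([ 0.4157, -0.3958]), array([0.123, 0.066]), 89.6, [[0.38199999928474426, -0.4569999873638153], [0.4480000138282776, -0.4569999873638153], [0.4490000009536743, -0.33500000834465027], [0.382999986410141, -0.33399999141693115]])
(array([279., 233.]), array([ 0.442 , -0.2133]), array([0.064, 0.124]), 85.7, [[0.3779999911785126, -0.23999999463558197], [0.5009999871253967, -0.25], [0.5059999823570251, -0.1860000044107437], [0.382999986410141, -0.1770000010728836]])
(array([488., 217.]), array([ 0.4995, -0.8753]), array([0.307, 0.045]), 13.8, [[0.3449999988079071, -0.8899999856948853], [0.35600000619888306, -0.9340000152587891], [0.6539999842643738, -0.8600000143051147], [0.6430000066757202, -0.8169999718666077]])
(array([215., 173.]), array([6.309e-01, 5.000e-04]), array([0.121, 0.064]), 7.7, [[0.5669999718666077, 0.024000000208616257], [0.574999988079071, -0.03999999910593033], [0.6949999928474426, -0.023000000044703484], [0.6859999895095825, 0.03999999910593033]])
(array([270., 143.]), array([ 0.7357, -0.1809]), array([0.082, 0.082]), 1.0, [[0.6940000057220459
[... 243 characters left out ...]
[0.3779999911785126, -0.23999999463558197], [0.5, -0.24899999797344208], [0.5049999952316284, -0.1860000044107437], [0.38199999928474426, -0.1770000010728836]]), (array([270., 143.]), array([ 0.7332, -0.1807]), array([0.082, 0.082]), 1.0, [[0.6919999718666077, -0.14000000059604645], [0.6930000185966492, -0.22200000286102295], [0.7749999761581421, -0.22100000083446503], [0.7730000019073486, -0.13899999856948853]])]
dot [ 0.48  -0.215  0.022]
knob [ 0.54  -0.21   0.152]
bedFL [ 0.401 -0.146  0.008]
bedFR [ 0.389 -0.267  0.008]
bedBL [ 0.597 -0.157  0.008]
bedBR [ 0.591 -0.275  0.008]
rkFL [ 0.492 -0.318  0.05 ]
rkFR [ 0.506 -0.493  0.05 ]
rkBL [ 0.583 -0.309  0.05 ]
rkBR [ 0.595 -0.483  0.05 ]
```

```bash
cat >> h.py <<'E'
def Rt(z,y):
    "tool rotation from approach dir z and closing dir y"
    z=np.array(z,float);z/=np.linalg.norm(z); y=np.array(y,float); y-=z*(y@z); y/=np.linalg.norm(y)
    return R.from_matrix(np.array([np.cross(y,z),y,z]).T)
def plan(pos,rot=None,flip=False,cur=None):
    if cur is None:
        s=st(); cp,cr=np.array(s['tool_pos']),R.from_rotvec(s['ee_rot'])
    else: cp,cr=cur
    rot=cr if rot is None else rot
    alts=[rot,rot*R.from_euler('z',180,degrees=True)]
    alts.sort(key=lambda r:(cr.inv()*r).magnitude()); r=alts[1 if flip else 0]
    sh=cr.inv().apply(np.array(pos)-cp); t=(cr.inv()*r).as_rotvec(degrees=True)
    n=max(np.linalg.norm(sh)/.0625,np.linalg.norm(t)/10.7)
    print('shift',sh.round(4).tolist(),'turn',t.round(1).tolist(),'rows',round(n,1)); return (np.array(pos),r)
def pose():
    s=st();r=R.from_rotvec(s['ee_rot']).as_matrix();print('t',round(s['time_s'],2),'p',np.round(s['tool_pos'],4),'y',r[:,1].round(3),'z',r[:,2].round(3),'q',np.round(s['qpos'],2),'F',np.round(s['contact_force'],1),'w',round(s['width'],4),'g',round(s['grasp_force'],1))
E
python3 - <<'E'
from h import *
c=plan([.5,.3,.25])
t=np.radians(-4.2+90); y=[np.cos(t),np.sin(t),0]
for f in(0,1): plan([.42,-.21,.25],Rt([0,0,-1],y),f,c)
E
```

```text
shift [-0.3825, -0.2842, -0.0051] turn [0.0, 0.0, 0.0] rows 7.6
shift [-0.0818, -0.5097, 0.0011] turn [-0.1, -0.0, -13.8] rows 8.3
shift [-0.0818, -0.5097, 0.0011] turn [-0.0, 0.2, 166.2] rows 15.5
```

Request:
carry_out:
  rows:
    - [[-0.38, -0.284, 0], [0, 0, 0]]
    - [[-0.38, -0.284, 0], [0, 0, 0]]
    - [[-0.38, -0.284, 0], [0, 0, 0]]
    - [[-0.38, -0.284, 0], [0, 0, 0]]
    - [[-0.38, -0.284, 0], [0, 0, 0]]
    - [[-0.38, -0.284, 0], [0, 0, 0]]
    - [[-0.38, -0.284, 0], [0, 0, 0]]
    - [[-0.464, -0.794, 0], [0, 0, -13.8]]
    - [[-0.464, -0.794, 0], [0, 0, -13.8]]
    - [[-0.464, -0.794, 0], [0, 0, -13.8]]
    - [[-0.464, -0.794, 0], [0, 0, -13.8]]
    - [[-0.464, -0.794, 0], [0, 0, -13.8]]
    - [[-0.464, -0.794, 0], [0, 0, -13.8]]
    - [[-0.464, -0.794, 0], [0, 0, -13.8]]
    - [[-0.464, -0.794, 0], [0, 0, -13.8]]
    - [[-0.464, -0.794, 0], [0, 0, -13.8]]
    - [[-0.464, -0.794, 0], [0, 0, -13.8]]
    - [[-0.464, -0.794, 0], [0, 0, -13.8]]

```text
time_s: 2.35
tool_pos: [0.4196, -0.2086, 0.245]
ee_rot: [-0.116, -3.139, -0.001]
contact_force: [-0.2, 0.1, 0.2]
width: 0.0851
grasp_force: 0.0
```

```bash
python3 - <<'E'
from h import *
pose()
a=snap('wrist','w1.png');cv2.imwrite('pics/w1b.png',cv2.resize(a,(800,600)))
print(np.round(-np.load('pics/w1.png.npz')['E'][:3,:3].T@np.load('pics/w1.png.npz')['E'][:3,3],3))
for b in boards('w1.png',0.022,amin=500):print(b)
E
```

```text
t 2.35 p [ 0.4196 -0.2086  0.245 ] y [0.074 0.997 0.001] z [-0.001  0.001 -1.   ] q [ 0.21  0.27  0.19  2.18 -0.08  0.7   1.95] F [-0.2  0.1  0.2] w 0.0851 g 0.0
[ 0.34  -0.202  0.373]
(array([427., 284.]), array([ 0.6087, -0.0063]), array([0.085, 0.057]), 7.8, [[0.5630000233650208, 0.01600000075995922], [0.5709999799728394, -0.03999999910593033], [0.6549999713897705, -0.028999999165534973], [0.6470000147819519, 0.02800000086426735]])
(array([102., 168.]), array([ 0.4124, -0.3891]), array([0.116, 0.055]), 89.5, [[0.3840000033378601, -0.44699999690055847], [0.4399999976158142, -0.4480000138282776], [0.4410000145435333, -0.3310000002384186], [0.38499999046325684, -0.3310000002384186]])
(array([258., 178.]), array([ 0.4403, -0.2124]), array([0.059, 0.117]), 85.7, [[0.3799999952316284, -0.2370000034570694], [0.4970000088214874, -0.2460000067949295], [0.5009999871253967, -0.18700000643730164], [0.3840000033378601, -0.17900000512599945]])
```

View pics/w1b.png

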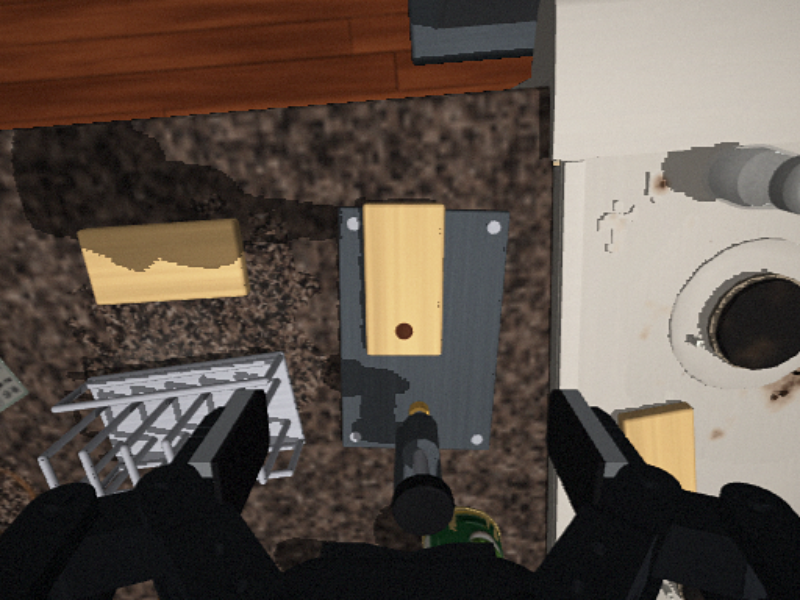

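The wrist view shows the dot at (404,331). The bed corners are at (340,207), (509,213), (344,446) and (490,447), and the brass foot's edge is near (419,408).

```bash
python3 - <<'E'
from h import *
k=.64
C=np.array([ray('w1.png',u*k,v*k,.008)[:2] for u,v in [(340,207),(509,213),(344,446),(490,447)]]);print(C.round(4))
d=C[2:].mean(0)-C[:2].mean(0);print('len',np.linalg.norm(d),'yaw',np.degrees(np.arctan2(d[1],d[0])))
u=d/np.linalg.norm(d);print('stamp',(C[:2].mean(0)+u*.150),(C.mean(0)+.045*u))
print('dot',ray('w1.png',404*k,331*k,.022), 'knobtop',ray('w1.png',424*k,505*k,.152),'foot',ray('w1.png',419*k,406*k,.044))
# closing position: 13 mm from near end
E
```

```text
[[ 0.3817 -0.2554]
 [ 0.3955 -0.1297]
 [ 0.5883 -0.2761]
 [ 0.5989 -0.1483]]
len 0.2059164691463769 yaw -5.482060416740193
stamp [ 0.53792648 -0.20685051] [ 0.53589406 -0.20665546]
dot [ 0.47870872 -0.2148208   0.022     ] knobtop [ 0.53160874 -0.2070072   0.152     ] foot [ 0.53254221 -0.20725483  0.044     ]
```

```bash
python3 - <<'E'
from h import *
plan([.3966,-.2092,.024],Rt([0,0,-1],[.073,.997,0]))
E
```

```text
shift [0.0229, -0.0032, 0.221] turn [0.1, -0.0, 0.1] rows 3.6
```

Request:
carry_out:
  rows:
    - [[0.023, -0.002, 0.06], [0, 0, 0]]
    - [[0.023, -0.002, 0.12], [0, 0, 0]]
    - [[0.023, -0.002, 0.16], [0, 0, 0]]
    - [[0.023, -0.002, 0.19], [0, 0, 0]]
    - [[0.023, -0.002, 0.21], [0, 0, 0]]
    - [[0.023, -0.002, 0.221], [0, 0, 0]]
    - [[0.023, -0.002, 0.221], [0, 0, 0]]
  hand: 1

```text
time_s: 3.28
tool_pos: [0.397, -0.2086, 0.024]
ee_rot: [-0.113, -3.139, -0.001]
contact_force: [0.2, 0.1, 0.3]
width: 0.0857
grasp_force: 0.0
```

Request:
carry_out:
  rows:
    - [[0, 0, 0], [0, 0, 0]]
    - [[0, 0, 0], [0, 0, 0]]
    - [[0, 0, 0], [0, 0, 0]]
    - [[0, 0, 0], [0, 0, 0]]
    - [[0, 0, 0], [0, 0, 0]]
    - [[0, 0, 0], [0, 0, 0]]
  hand: -1

```text
time_s: 4.03
tool_pos: [0.3973, -0.2096, 0.0257]
ee_rot: [0.116, 3.138, -0.001]
contact_force: [0.3, 1.4, 7.8]
width: 0.0578
grasp_force: 62.4
```

```bash
python3 - <<'E'
from h import *
pose()
a=snap('wrist','w2.png');cv2.imwrite('pics/w2b.png',cv2.resize(a,(800,600)))
E
```

```text
t 4.03 p [ 0.3973 -0.2096  0.0257] y [ 0.074  0.997 -0.   ] z [ 0.002 -0.001 -1.   ] q [ 0.36  0.68  0.04  2.35 -0.21  0.12  2.09] F [0.3 1.4 7.8] w 0.0578 g 62.4
```

View pics/w2b.png

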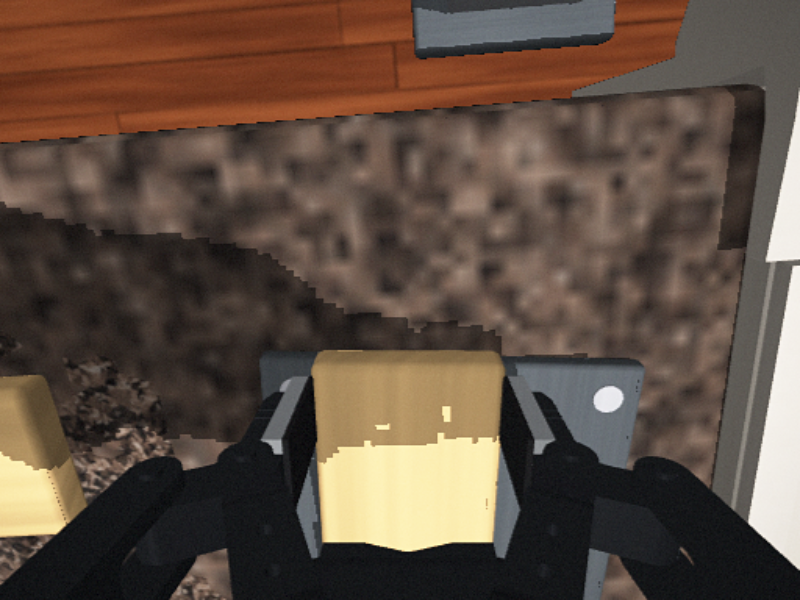

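The fingers hold the board and its near edge shows at about (407,351). The dot is hidden behind the hand. The fingertips touch the bed lightly.

```bash
python3 - <<'E'
from h import *
k=.64
e=ray('w2.png',407*k,351*k,.022);print('edge',e)
s=st();r=R.from_rotvec(s['ee_rot']).as_matrix();f=-r[:,0];f[2]=0
p=np.array(s['tool_pos']); e2=p+f*((e-p)@f)
dot=e2+.098*f;print('dot',dot,'alt',p+f*(-.0163+.098))
for S in([.5365,-.207],):
    D=np.array([*S,0])-dot;D[2]=0
    print('D',D,'tool',r.T@D, 'tip offset',(e-p)@f)
E
```

```text
edge [ 0.37622525 -0.20759535  0.022     ]
dot [ 0.47392593 -0.21525982  0.02565382] alt [ 0.47879634 -0.21562018  0.02565382]
D [0.06257407 0.00825982 0.        ] tool [-0.06179389  0.01285457  0.0001176 ] tip offset -0.021183728994577072
```

Request:
carry_out:
  rows:
    - [[0, 0, -0.002], [0, 0, 0]]
    - [[-0.01, 0.003, -0.002], [0, 0, 0]]
    - [[-0.02, 0.006, -0.002], [0, 0, 0]]
    - [[-0.03, 0.009, -0.002], [0, 0, 0]]
    - [[-0.04, 0.013, -0.002], [0, 0, 0]]
    - [[-0.05, 0.013, -0.002], [0, 0, 0]]
    - [[-0.057, 0.013, -0.002], [0, 0, 0]]
    - [[-0.057, 0.013, -0.002], [0, 0, 0]]
    - [[-0.057, 0.013, -0.002], [0, 0, 0]]

```text
time_s: 5.2
tool_pos: [0.4541, -0.2009, 0.0263]
ee_rot: [-0.117, -3.139, -0.0]
contact_force: [-0.1, -0.2, 0.1]
width: 0.0578
grasp_force: 64.1
```

```bash
python3 - <<'E'
from h import *
pose()
a=snap('scene','s2.png');b=snap('top','t2.png')
c=cv2.resize(a[175:275,180:300],(720,600),interpolation=cv2.INTER_CUBIC);cv2.imwrite('pics/s2c.png',c)
# expected projections in scene: crop px
for n,P in [('dot?',[.5365,-.207,.022]),('knob',[.5365,-.207,.152]),('foot',[.5365,-.207,.042])]:
  q=proj('s2.png',P);print(n,(q-[180,175])*6)
E
```

```text
t 5.2 p [ 0.4541 -0.2009  0.0263] y [0.074 0.997 0.   ] z [-0.001  0.    -1.   ] q [ 0.27  0.69  0.07  2.24 -0.22  0.21  2.04] F [-0.1 -0.2  0.1] w 0.0578 g 64.1
dot? [497.1430578 346.6695812]
knob [495.90883582  55.59586976]
foot [496.96317493 304.2467622 ]
```

View pics/s2c.png

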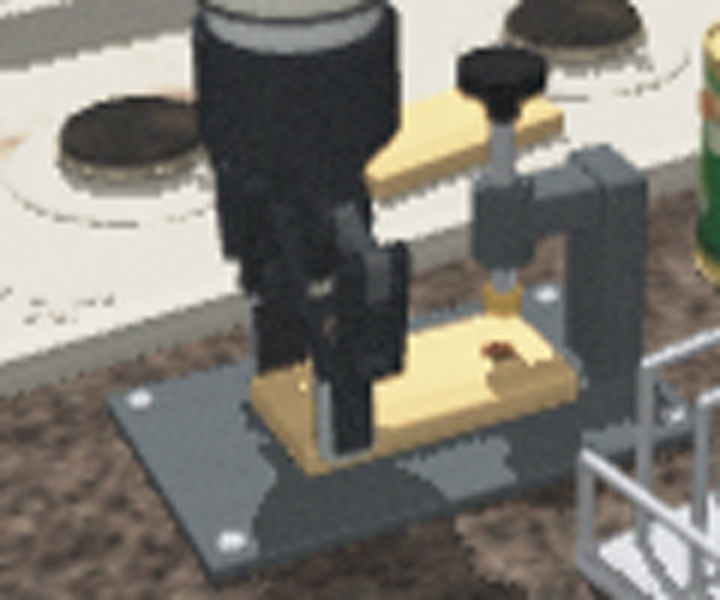

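```bash
python3 - <<'E'
from h import *
f=lambda u,v,z:ray('s2.png',180+(u+.5)/6-.5,175+(v+.5)/6-.5,z).round(4)
print('dot',f(498,351,.022),'foot',f(503,306,.042),'knob',f(502.5,60,.152))
im=cv2.imread('pics/t2.png');g=cv2.cvtColor(im,cv2.COLOR_BGR2GRAY)
print(g[180:212,268:296])
for b in boards('t2.png',.022):
    if 260<b[0][0]<300:print(b)
E
```

```text
dot [ 0.5352 -0.2078  0.022 ] foot [ 0.538  -0.2073  0.042 ] knob [ 0.5369 -0.2094  0.152 ]
[[ 95  84  80  95 109 110 106  98 100 106 107 106 106 109 109 103 109 104
   95  83  90 104  99  84  89 107 113  98]
 [ 87  86  87 103 111 110 104  96 108 111 114 115 114 113 113 112 114 113
  104  87  89 103  99  97 101 107 103  86]
 [ 98  97  97 104 109 112 110  97 108 115 115 116 115 112 113 112 112 115
  108  92  96 101  93  94  99  99  94  81]
 [106 102  98 101 103 110 115  97 108 115 116 115 115 114 114 114 112 112
  109  90  95 106  94  90  96  99  97  89]
 [111 110 106 108 108 112 112  94 102 112 114 115 115 113 111 113 114 113
  109  91  95 105  94  92  87  90  98  94]
 [112 113 111 112 115 115 108  81  80  94 105 108 107 109 108 109 110 108
  104  90  91 101  95  93  90  85  93  95]
 [112 112 114 113 114 112  99  70  59  85 104 110 111 111 111 106  99  88
   86  93  98 102 103 107 103  99  98  98]
 [111 112 114 112 113 113  95  67  57  91 112 114 115 112 114 108 101  73
   66  81  86  88  94 104 107 105 107 109]
 [112 110 114 114 114 110  90  63  61  95 111 110 104 105 106 108  97  6
[... 2291 characters left out ...]
89  90  92  89  87  87  88  85  85  80  73  59  59
   72  77  78  88 100  88  62  48  56  58]
 [ 77  69  81  94  93  93  90  90  90  89  88  87  89  89  81  73  58  58
   68  75  83 104 113 104  78  55  53  56]
 [ 75  72  90  97  95  96  94  94  91  92  91  89  90  90  83  67  52  56
   61  70  87 104 111 114  91  65  50  55]
 [ 72  77  93  98  98  97  95  93  96  94  93  94  91  89  85  62  54  52
   51  60  74  90 104 110  94  68  55  50]]
(array([270., 143.]), array([ 0.7332, -0.1807]), array([0.082, 0.082]), 1.0, [[0.6919999718666077, -0.14000000059604645], [0.6930000185966492, -0.22200000286102295], [0.7749999761581421, -0.22100000083446503], [0.7730000019073486, -0.13899999856948853]])
```

Request:
carry_out:
  rows:
    - [[-0.001, 0, 0], [0, 0, 0]]
    - [[-0.002, 0, 0], [0, 0, 0]]
    - [[-0.002, 0, 0.0005], [0, 0, 0]]
    - [[-0.002, 0, 0.0005], [0, 0, 0]]

```text
time_s: 5.8
tool_pos: [0.4567, -0.201, 0.0258]
ee_rot: [0.116, 3.139, -0.0]
contact_force: [-0.2, 1.2, -0.9]
width: 0.0575
grasp_force: 64.1
```

Request:
carry_out:
  rows:
    - [[0, 0, 0], [0, 0, 0]]
    - [[0, 0, 0], [0, 0, 0]]
    - [[0, 0, 0], [0, 0, 0]]
    - [[0, 0, 0], [0, 0, 0]]
    - [[0, 0, 0], [0, 0, 0]]
    - [[0.002, 0, -0.03], [0, 0, 0]]
    - [[0.01, 0, -0.08], [0, 0, 0]]
    - [[0.02, 0, -0.13], [0, 0, 0]]
    - [[0.02, 0, -0.18], [0, 0, 0]]
    - [[0.02, 0, -0.22], [0, 0, 0]]
    - [[0.02, 0, -0.22], [0, 0, 0]]
  hand: 1

```text
time_s: 7.18
tool_pos: [0.4384, -0.2002, 0.2488]
ee_rot: [0.116, 3.132, -0.003]
contact_force: [-0.2, 0.1, -1.0]
width: 0.0857
grasp_force: 0.0
```

```bash
python3 - <<'E'
from h import *
pose()
a=snap('scene','s3.png');b=snap('wrist','w3.png')
c=cv2.resize(a[175:275,200:300],(400,400),interpolation=cv2.INTER_CUBIC)
d=cv2.resize(b[150:384,150:384],(400,400),interpolation=cv2.INTER_CUBIC)
cv2.imwrite('pics/s3c.png',np.hstack([c,d]))
E
```

```text
t 7.17 p [ 0.4384 -0.2002  0.2488] y [ 0.074  0.997 -0.001] z [ 0.007 -0.002 -1.   ] q [ 0.14  0.29  0.25  2.15 -0.11  0.71  1.95] F [-0.2  0.1 -1. ] w 0.0857 g 0.0
```

View pics/s3c.png

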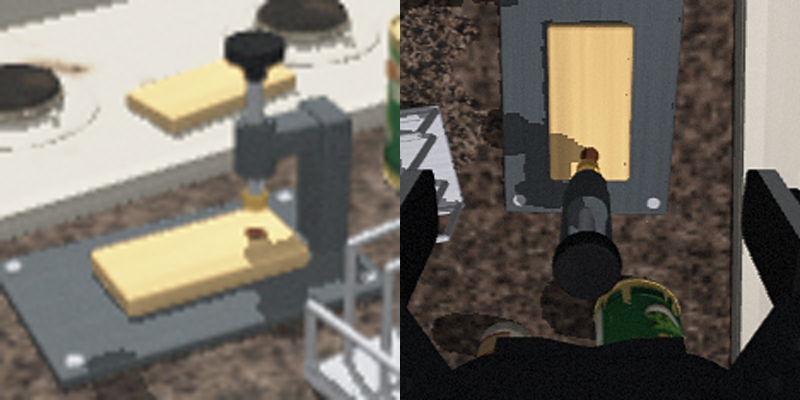

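The dot at (256,233) in the left crop sits directly below the foot at (256,205), so it is aligned. Next I press the knob.

```bash
python3 - <<'E'
from h import *
c=plan([.537,-.2085,.25],Rt([0,0,-1],[.074,.997,0]));c2=plan([.537,-.2085,.176],Rt([0,0,-1],[.074,.997,0]))
E
```

```text
shift [-0.1011, -0.0019, -0.0042] turn [0.0, 0.0, 0.0] rows 1.6
shift [-0.1011, -0.0019, 0.0698] turn [0.0, 0.0, 0.0] rows 2.0
```

Request:
carry_out:
  rows:
    - [[-0.04, -0.001, 0], [0, 0, 0]]
    - [[-0.08, -0.002, 0], [0, 0, 0]]
    - [[-0.101, -0.002, 0], [0, 0, 0]]
    - [[-0.101, -0.002, 0], [0, 0, 0]]
    - [[-0.101, -0.002, 0.03], [0, 0, 0]]
    - [[-0.101, -0.002, 0.055], [0, 0, 0]]
    - [[-0.101, -0.002, 0.07], [0, 0, 0]]
    - [[-0.101, -0.002, 0.07], [0, 0, 0]]
  hand: -1

```text
time_s: 8.28
tool_pos: [0.5353, -0.2086, 0.1744]
ee_rot: [-0.117, -3.136, -0.001]
contact_force: [-0.3, -0.7, 0.3]
width: -0.0
grasp_force: 0.0
```

Request:
carry_out:
  rows:
    - [[0, 0, 0.005], [0, 0, 0]]
    - [[0, 0, 0.01], [0, 0, 0]]
    - [[0, 0, 0.015], [0, 0, 0]]
    - [[0, 0, 0.02], [0, 0, 0]]
    - [[0, 0, 0.024], [0, 0, 0]]
    - [[0, 0, 0.024], [0, 0, 0]]

```text
time_s: 9.02
tool_pos: [0.5377, -0.2091, 0.1519]
ee_rot: [0.116, 3.139, -0.001]
contact_force: [0.7, -0.8, 3.9]
width: -0.0001
grasp_force: 1.8
```

```bash
python3 - <<'E'
from h import *
pose()
E
```

```text
t 9.03 p [ 0.5377 -0.2091  0.1519] y [ 0.074  0.997 -0.   ] z [ 0.001 -0.    -1.   ] q [ 0.15  0.54  0.19  2.03 -0.18  0.59  1.96] F [ 0.7 -0.8  3.9] w -0.0001 g 1.8
```

Request:
carry_out:
  rows:
    - [[0, 0, 0.003], [0, 0, 0]]
    - [[0, 0, 0.006], [0, 0, 0]]
    - [[0, 0, 0.006], [0, 0, 0]]

```text
time_s: 9.4
tool_pos: [0.5377, -0.2091, 0.1461]
ee_rot: [0.116, 3.138, -0.0]
contact_force: [1.5, 0.6, 5.8]
width: -0.0002
grasp_force: 2.9
```

Request:
carry_out:
  rows:
    - [[0, 0, 0.001], [0, 0, 0]]
    - [[0, 0, 0.0015], [0, 0, 0]]
    - [[0, 0, 0.0015], [0, 0, 0]]

```text
time_s: 9.78
tool_pos: [0.5378, -0.2092, 0.146]
ee_rot: [0.116, 3.138, 0.0]
contact_force: [-2.6, 1.4, 15.1]
width: 0.0002
grasp_force: 7.8
```

Request:
carry_out:
  rows:
    - [[0, 0, 0], [0, 0, 0]]
    - [[0, 0, -0.02], [0, 0, 0]]
    - [[0, 0, -0.06], [0, 0, 0]]
    - [[0, 0, -0.1], [0, 0, 0]]
    - [[0.03, -0.05, -0.11], [0, 0, 0]]
    - [[0.07, -0.1, -0.13], [0, 0, 0]]
    - [[0.09, -0.15, -0.15], [0, 0, 0]]
    - [[0.09, -0.18, -0.15], [0, 0, 0]]
    - [[0.09, -0.18, -0.15], [0, 0, 0]]
    - [[0.09, -0.18, -0.15], [0, 0, 0]]
  hand: 1

```text
time_s: 11.02
tool_pos: [0.434, -0.38, 0.2931]
ee_rot: [-0.114, -3.138, -0.004]
contact_force: [0.4, 0.5, -0.2]
width: 0.0854
grasp_force: 0.0
```

```bash
python3 - <<'E'
from h import *
pose()
a=snap('wrist','w4.png');cv2.imwrite('pics/w4b.png',cv2.resize(a,(800,600)))
for b in boards('w4.png',0.014,amin=500):print(b)
E
```

```text
t 11.03 p [ 0.434  -0.38    0.2931] y [0.073 0.997 0.002] z [-0.002  0.003 -1.   ] q [ 0.43  0.36  0.29  1.91 -0.13  0.89  2.27] F [ 0.4  0.5 -0.2] w 0.0854 g 0.0
(array([507., 268.]), array([ 0.6346, -0.0237]), array([0.12 , 0.015]), 9.7, [[0.5740000009536743, -0.026000000536441803], [0.5770000219345093, -0.04100000113248825], [0.6949999928474426, -0.020999999716877937], [0.6930000185966492, -0.006000000052154064]])
(array([392., 191.]), array([ 0.5017, -0.2016]), array([0.06, 0.12]), 85.5, [[0.4399999976158142, -0.22699999809265137], [0.5590000152587891, -0.23600000143051147], [0.5640000104904175, -0.17599999904632568], [0.4449999928474426, -0.16699999570846558]])
(array([247., 139.]), array([ 0.4133, -0.3948]), array([0.119, 0.059]), 89.7, [[0.382999986410141, -0.45399999618530273], [0.4429999887943268, -0.45500001311302185], [0.4429999887943268, -0.33500000834465027], [0.3840000033378601, -0.33500000834465027]])
```

View pics/w4b.png

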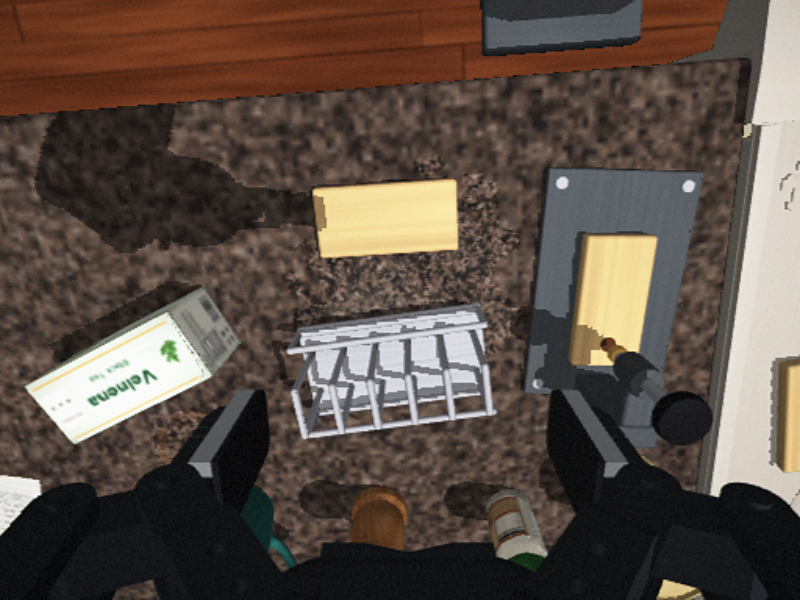

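Board_a is at (387,218). The rack's front rail runs (290,350)–(487,323) and its back rail (304,436)–(494,411). The tea box lies at (130,370).

```bash
python3 - <<'E'
from h import *
k=.64
f=lambda u,v,z:ray('w4.png',u*k,v*k,z)[:2]
C=np.array([f(290,350,.049),f(487,323,.049),f(304,436,.049),f(494,411,.049)]);print(C.round(4))
print('ctr',C.mean(0)); d=C[1]-C[0]+C[3]-C[2];print('ydir',d/np.linalg.norm(d),'len',np.linalg.norm(d)/2,'w',np.linalg.norm(C[2]-C[0]),np.linalg.norm(C[3]-C[1]))
T=np.array([f(300,333,.006),f(482,309,.006)]);print('front low rod',T.round(4))
print('tea',[f(u,v,z).round(3) for u,v,z in[(237,345,.0),(205,287,.07),(170,316,.07)]])
E
```

```text
[[ 0.5111 -0.4826]
 [ 0.4992 -0.3181]
 [ 0.5942 -0.4824]
 [ 0.5816 -0.3138]]
ctr [ 0.54650019 -0.3992471 ]
ydir [-0.07332766  0.9973079 ] len 0.1670445766265069 w 0.08313761666770342 0.082536112636573
front low rod [[ 0.5129 -0.4835]
 [ 0.502  -0.3158]]
tea [array([ 0.523, -0.546]), array([ 0.446, -0.533]), array([ 0.467, -0.564])]
```

```bash
cat >> h.py <<'E'
RC=np.array([.5465,-.3995,0]); RY=np.array([-.0733,.9973,0]); TH=np.radians(35)
def bmat(g,n): return np.array([g,np.cross(n,g),n]).T   # columns g,w,n
def graspT(mid,g,back=.010,tz=.0215):
    "tilted grasp of flat board, g = horizontal dir to gripped end; mid=xy centre; tz above support"
    g=np.array(g,float)/np.linalg.norm(g); a=-np.sin(TH)*g-np.cos(TH)*np.array([0,0,1]); y=np.cross(g,[0,0,1.])
    return np.array([*(np.array(mid)+g[:2]*(.06-back)),tz]),Rt(a,y)
def slotT(mid,g,tool,ys,lift=0,z0=0,dx=0):
    "tool=(p,R) at grasp; mid incl. z"
    g=np.array(g,float)/np.linalg.norm(g); B=bmat(g,np.array([0,0,1.])); F=bmat(np.array([0,0,1.]),RY)
    Q=F@B.T; RX=np.array([RY[1],-RY[0],0]); c=RC+ys*RY+dx*RX+np.array([0,0,.066+lift])
    return c+Q@(tool[0]-np.array(mid)), R.from_matrix(Q)*tool[1]
E
python3 - <<'E'
from h import *
p,r=graspT([.4133,-.3948],[0,-1,0]);print(p,r.as_matrix().round(2).tolist())
a=-r.as_matrix()[:,2]
c=plan(p+.10*a,r,0); plan(p+.10*a,r,1); plan(p,r,0,c)
f=slotT([.4133,-.3948,.007],[0,-1,0],(p,r),-.06);print(f[0],f[1].as_matrix().round(2).tolist())
E
```

```text
[ 0.4133 -0.4448  0.0215] [[0.0, -1.0, 0.0], [-0.82, 0.0, 0.57], [-0.57, 0.0, -0.82]]
shift [0.0119, -0.1242, 0.1895] turn [-26.1, 27.9, 83.0] rows 8.5
shift [0.0119, -0.1242, 0.1895] turn [-28.5, -26.6, -90.9] rows 9.2
shift [0.0, 0.0, 0.1] turn [0.0, 0.0, 0.0] rows 1.6
[ 0.54983515 -0.44487715  0.116     ] [[0.04, -1.0, 0.06], [-0.57, -0.07, -0.82], [0.82, 0.0, -0.57]]
```

Request:
carry_out:
  rows:
    - [[0.012, -0.03, 0.05], [-6.5, 7, 20.8]]
    - [[0.012, -0.06, 0.07], [-13, 14, 41.5]]
    - [[0.012, -0.09, 0.1], [-19.6, 20.9, 62.2]]
    - [[0.012, -0.124, 0.13], [-26.1, 27.9, 83]]
    - [[0.012, -0.124, 0.15], [-26.1, 27.9, 83]]
    - [[0.012, -0.124, 0.15], [-26.1, 27.9, 83]]
    - [[0.012, -0.124, 0.15], [-26.1, 27.9, 83]]
    - [[0.012, -0.124, 0.15], [-26.1, 27.9, 83]]
    - [[0.012, -0.124, 0.15], [-26.1, 27.9, 83]]
    - [[0.012, -0.124, 0.15], [-26.1, 27.9, 83]]
    - [[0.012, -0.124, 0.15], [-26.1, 27.9, 83]]
    - [[0.012, -0.124, 0.17], [-26.1, 27.9, 83]]

```text
time_s: 12.58
tool_pos: [0.4145, -0.505, 0.1252]
ee_rot: [-1.877, -1.879, -0.59]
contact_force: [0.3, 0.4, -0.2]
width: 0.0852
grasp_force: 0.0
```

```bash
python3 - <<'E'
from h import *
pose()
p,r=graspT([.4133,-.3948],[0,-1,0]);a=-r.as_matrix()[:,2]
c=plan(p+.06*a,r);c=plan(p,r)
E
```

```text
t 12.57 p [ 0.4145 -0.505   0.1252] y [ 1.    -0.     0.005] z [ 0.004  0.568 -0.823] q [ 0.68  0.91  0.49  1.55 -0.65  1.41  1.44] F [ 0.3  0.4 -0.2] w 0.0852 g 0.0
shift [-0.0098, -0.0014, 0.0596] turn [0.2, 0.4, 0.1] rows 1.0
shift [-0.0095, -0.0017, 0.1196] turn [0.2, 0.4, 0.1] rows 1.9
```

Request:
carry_out:
  rows:
    - [[-0.01, -0.002, 0.03], [0.2, 0.4, 0]]
    - [[-0.01, -0.002, 0.06], [0.2, 0.4, 0]]
    - [[-0.01, -0.002, 0.085], [0.2, 0.4, 0]]
    - [[-0.01, -0.002, 0.105], [0.2, 0.4, 0]]
    - [[-0.01, -0.002, 0.119], [0.2, 0.4, 0]]
    - [[-0.01, -0.002, 0.119], [0.2, 0.4, 0]]

```text
time_s: 13.32
tool_pos: [0.4113, -0.4438, 0.0201]
ee_rot: [-1.869, -1.868, -0.593]
contact_force: [0.2, -0.1, -0.4]
width: 0.0854
grasp_force: 0.0
```

Request:
carry_out:
  rows:
    - [[0, 0, 0], [0, 0, 0]]
    - [[0, 0, 0], [0, 0, 0]]
    - [[0, 0, 0], [0, 0, 0]]
    - [[0, 0, 0], [0, 0, 0]]
    - [[0, 0, 0], [0, 0, 0]]
    - [[0, 0, 0], [0, 0, 0]]
  hand: -1

```text
time_s: 14.08
tool_pos: [0.4116, -0.4469, 0.0225]
ee_rot: [-1.873, -1.871, -0.592]
contact_force: [-0.1, -1.3, 6.9]
width: 0.0558
grasp_force: 62.1
```

```bash
python3 - <<'E'
from h import *
pose();s=st();tool=(np.array(s['tool_pos']),R.from_rotvec(s['ee_rot']))
mid=[.4133,-.3948,.007];g=[0,-1,0]
np.savez('ga.npz',p=tool[0],r=tool[1].as_rotvec())
up=(tool[0]+[0,0,.2],tool[1]);plan(*up)
h=slotT(mid,g,tool,-.06,.12);print(h[0])
c=plan([.5,-.40,h[0][2]],h[1],0,up);c=plan(h[0],h[1],0,c)
c=plan(*slotT(mid,g,tool,-.06,0),0,c)
E
```

```text
t 14.07 p [ 0.4116 -0.4469  0.0225] y [ 1.    -0.001  0.   ] z [ 0.001  0.574 -0.819] q [ 0.66  0.99  0.44  1.68 -0.72  1.23  1.51] F [-0.1 -1.3  6.9] w 0.0558 g 62.1
shift [0.1148, 0.0001, -0.1637] turn [0.0, 0.0, 0.0] rows 3.2
[ 0.54804733 -0.44401035  0.23811165]
shift [0.0474, 0.0884, 0.0142] turn [-0.9, -90.0, -4.7] rows 8.4
shift [-0.0272, 0.0447, 0.0389] turn [0.0, 0.0, 0.0] rows 1.0
shift [0.0982, -0.0001, 0.0689] turn [0.0, 0.0, 0.0] rows 1.9
```

Request:
carry_out:
  rows:
    - [[0.017, 0, -0.025], [0, 0, 0]]
    - [[0.046, 0, -0.066], [0, 0, 0]]
    - [[0.08, 0, -0.115], [0, 0, 0]]
    - [[0.115, 0, -0.164], [0, 0, 0]]
    - [[0.115, 0, -0.164], [0, -10, 0]]
    - [[0.115, 0, -0.164], [0, -20, -1]]
    - [[0.115, 0, -0.164], [0, -30, -1.5]]
    - [[0.115, 0, -0.164], [0, -40, -2]]
    - [[0.115, 0, -0.164], [-0.4, -50, -2.5]]
    - [[0.115, 0, -0.164], [-0.6, -60, -3]]
    - [[0.115, 0, -0.164], [-0.7, -70, -3.6]]
    - [[0.115, 0, -0.164], [-0.8, -80, -4.2]]
    - [[0.115, 0, -0.164], [-0.9, -90, -4.7]]
    - [[0.115, 0, -0.164], [-0.9, -90, -4.7]]
    - [[0.115, 0, -0.164], [-0.9, -90, -4.7]]

```text
time_s: 15.95
tool_pos: [0.4323, -0.4383, 0.2413]
ee_rot: [1.674, 1.748, -0.8]
contact_force: [0.6, -1.1, -2.2]
width: 0.0561
grasp_force: 65.3
```

```bash
python3 - <<'E'
from h import *
pose()
a=snap('scene','s5.png');cv2.imwrite('pics/s5c.png',cv2.resize(a[100:340,170:490],(800,600),interpolation=cv2.INTER_CUBIC))
d=np.load('ga.npz');tool=(d['p'],R.from_rotvec(d['r']));mid=[d['p'][0],-.3948,.007];g=[0,-1,0]
h=slotT(mid,g,tool,-.06,.12);c=plan(*h);plan(*slotT(mid,g,tool,-.06,0),0,c)
E
```

```text
t 15.95 p [ 0.4323 -0.4383  0.2413] y [ 0.999  0.031 -0.027] z [ 0.006 -0.76  -0.649] q [-0.41  0.89  1.25  2.26 -1.48  0.08  1.96] F [ 0.6 -1.1 -2.2] w 0.0561 g 65.3
shift [-0.0116, 0.1122, 0.008] turn [-2.8, -5.3, 0.4] rows 1.8
shift [0.0982, -0.0001, 0.0689] turn [0.0, 0.0, 0.0] rows 1.9
```

View pics/s5c.png

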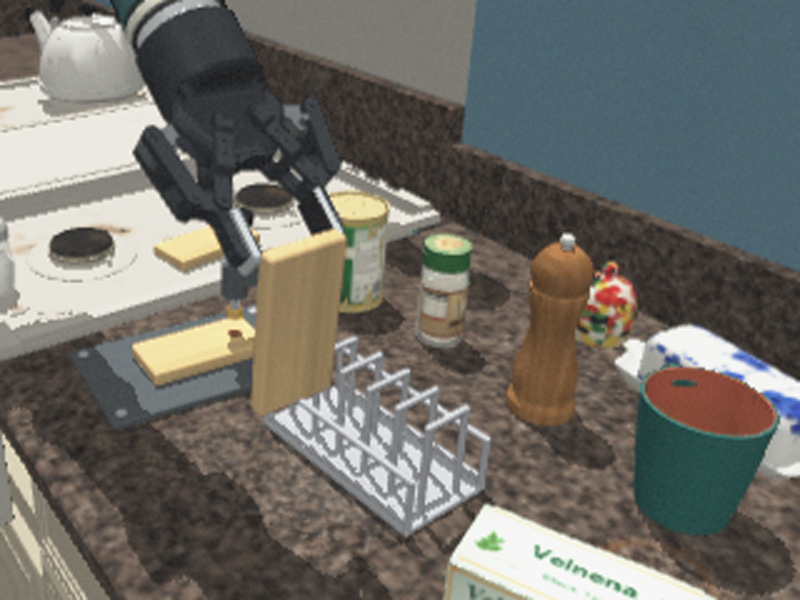

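The board hangs nearly upright at (300,320), just left of and above the rack, and the dot board is still under the stamp. Joint 6 is at its limit here, so I move further out.

Request:
carry_out:
  rows:
    - [[-0.012, 0.03, 0.002], [0, 0, 0]]
    - [[-0.012, 0.06, 0.004], [-1, -1, 0]]
    - [[-0.012, 0.09, 0.006], [-2, -3, 0.2]]
    - [[-0.012, 0.112, 0.008], [-2.8, -5.3, 0.4]]
    - [[-0.012, 0.112, 0.008], [-2.8, -5.3, 0.4]]
    - [[-0.012, 0.112, 0.008], [-2.8, -5.3, 0.4]]
    - [[-0.012, 0.112, 0.008], [-2.8, -5.3, 0.4]]

```text
time_s: 16.88
tool_pos: [0.5438, -0.4484, 0.2417]
ee_rot: [1.586, 1.687, -0.813]
contact_force: [0.9, 0.7, -1.9]
width: 0.0554
grasp_force: 65.8
```

```bash
python3 - <<'E'
from h import *
pose()
d=np.load('ga.npz');tool=(d['p'],R.from_rotvec(d['r']));mid=[d['p'][0],-.3948,.007];g=[0,-1,0]
h=slotT(mid,g,tool,-.06,.12);c=plan(*h)
for ys in(-.06,-.03,0,.03):plan(*slotT(mid,g,tool,ys,0),0)
E
```

```text
t 16.88 p [ 0.5438 -0.4484  0.2417] y [0.998 0.065 0.007] z [ 0.057 -0.814 -0.578] q [-0.46  1.11  1.36  2.09 -1.31  0.22  1.63] F [ 0.9  0.7 -1.9] w 0.0554 g 65.8
shift [0.0053, 0.0063, -0.0013] turn [-0.2, -0.3, -0.5] rows 0.1
shift [0.1032, 0.0055, 0.0681] turn [-0.2, -0.3, -0.5] rows 2.0
shift [0.1206, 0.0052, 0.0436] turn [-0.2, -0.3, -0.5] rows 2.1
shift [0.1379, 0.005, 0.0192] turn [-0.2, -0.3, -0.5] rows 2.2
shift [0.1553, 0.0047, -0.0053] turn [-0.2, -0.3, -0.5] rows 2.5
```

Request:
carry_out:
  rows:
    - [[0.005, 0.006, -0.001], [-0.2, -0.3, -0.5]]
    - [[0.005, 0.006, -0.001], [-0.2, -0.3, -0.5]]
    - [[0.013, 0.006, 0.005], [-0.2, -0.3, -0.5]]
    - [[0.021, 0.006, 0.01], [-0.2, -0.3, -0.5]]
    - [[0.03, 0.006, 0.016], [-0.2, -0.3, -0.5]]
    - [[0.038, 0.006, 0.022], [-0.2, -0.3, -0.5]]
    - [[0.046, 0.006, 0.028], [-0.2, -0.3, -0.5]]
    - [[0.046, 0.006, 0.028], [-0.2, -0.3, -0.5]]

```text
time_s: 17.88
tool_pos: [0.5516, -0.4432, 0.1861]
ee_rot: [1.573, 1.695, -0.817]
contact_force: [-0.0, -0.2, -1.7]
width: 0.0556
grasp_force: 65.8
```

```bash
python3 - <<'E'
from h import *
pose()
d=np.load('ga.npz');tool=(d['p'],R.from_rotvec(d['r']));mid=[d['p'][0],-.3948,.007];g=[0,-1,0]
plan(*slotT(mid,g,tool,-.06,.07),0);plan(*slotT(mid,g,tool,-.06,0),0)
a=snap('scene','s6.png');b=snap('top','t6.png')
c=cv2.resize(a[180:310,250:400],(450,390),interpolation=cv2.INTER_CUBIC)
d=cv2.resize(b[150:250,280:390],(350,390),interpolation=cv2.INTER_CUBIC)
cv2.imwrite('pics/s6c.png',np.hstack([c,d]))
E
```

```text
t 17.88 p [ 0.5516 -0.4432  0.1861] y [ 0.997  0.074 -0.   ] z [ 0.061 -0.815 -0.576] q [-0.42  1.11  1.19  2.1  -1.53  0.08  1.8 ] F [-0.  -0.2 -1.7] w 0.0556 g 65.8
shift [-0.002, -0.0019, -0.0008] turn [0.0, -0.1, 0.1] rows 0.0
shift [0.0553, -0.0019, 0.0395] turn [0.0, -0.1, 0.1] rows 1.1
```

View pics/s6c.png

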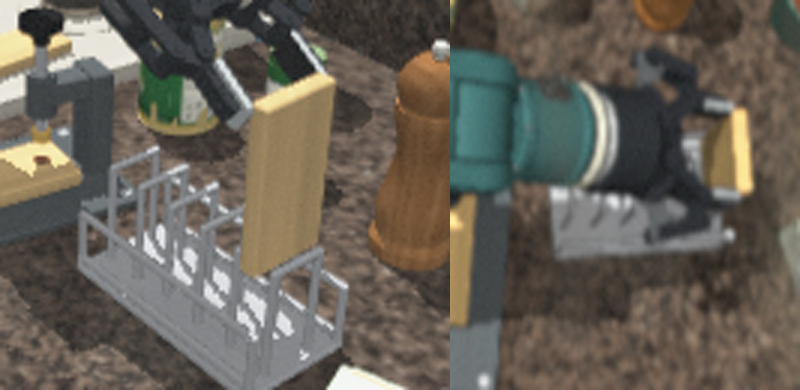

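```bash
python3 - <<'E'
from h import *
RX=np.array([RY[1],-RY[0],0])
for n,(x,y,z) in {'bot-front':(-.03,-.067,.076),'bot-back':(.03,-.067,.076),'top-front':(-.03,-.067,.196),'top-back':(.03,-.067,.196),'f6a':(-.023,-.078,.085),'f6b':(.023,-.078,.085),'f1a':(-.023,.075,.085),'f1b':(.023,.075,.085)}.items():
  q=proj('s6.png',RC+x*RX+y*RY+[0,0,z]);print(n,((q-[250,180])*3+1).round(0))
E
```

```text
bot-front [250. 282.]
bot-back [317. 246.]
top-front [267. 107.]
top-back [338.  77.]
f6a [273. 274.]
f6b [324. 247.]
f1a [108. 165.]
f1b [157. 145.]
```

Request:
carry_out:
  rows:
    - [[0.004, -0.002, 0.003], [0, 0, 0]]
    - [[0.008, -0.002, 0.006], [0, 0, 0]]
    - [[0.012, -0.002, 0.009], [0, 0, 0]]
    - [[0.016, -0.002, 0.012], [0, 0, 0]]
    - [[0.016, -0.002, 0.012], [0, 0, 0]]

```text
time_s: 18.6
tool_pos: [0.5546, -0.4427, 0.1696]
ee_rot: [1.58, 1.696, -0.825]
contact_force: [0.2, 0.5, -0.9]
width: 0.0555
grasp_force: 65.8
```

```bash
python3 - <<'E'
from h import *
pose()
d=np.load('ga.npz');tool=(d['p'],R.from_rotvec(d['r']));mid=[d['p'][0],-.3948,.007];g=[0,-1,0]
plan(*slotT(mid,g,tool,-.06,.05),0);plan(*slotT(mid,g,tool,-.06,0),0)
E
```

```text
t 18.6 p [ 0.5546 -0.4427  0.1696] y [ 0.998  0.068 -0.006] z [ 0.052 -0.815 -0.577] q [-0.41  1.14  1.18  2.09 -1.53  0.08  1.78] F [ 0.2  0.5 -0.9] w 0.0555 g 65.8
shift [0.0008, -0.0049, 0.0016] turn [-0.5, -0.2, 0.1] rows 0.1
shift [0.0416, -0.0046, 0.0304] turn [-0.5, -0.2, 0.1] rows 0.8
```

Request:
carry_out:
  rows:
    - [[0.006, -0.005, 0.005], [-0.5, 0, 0]]
    - [[0.012, -0.005, 0.01], [-0.5, 0, 0]]
    - [[0.018, -0.005, 0.014], [-0.5, 0, 0]]
    - [[0.024, -0.005, 0.018], [-0.5, 0, 0]]
    - [[0.024, -0.005, 0.018], [-0.5, 0, 0]]
    - [[0.024, -0.005, 0.018], [-0.5, 0, 0]]

```text
time_s: 19.35
tool_pos: [0.5577, -0.4408, 0.1449]
ee_rot: [1.592, 1.698, -0.832]
contact_force: [-1.6, -0.4, -1.8]
width: 0.0557
grasp_force: 65.3
```

```bash
python3 - <<'E'
from h import *
pose()
d=np.load('ga.npz');tool=(d['p'],R.from_rotvec(d['r']));mid=[d['p'][0],-.3948,.007];g=[0,-1,0]
plan(*slotT(mid,g,tool,-.06,.02),0);plan(*slotT(mid,g,tool,-.06,0),0)
E
```

```text
t 19.35 p [ 0.5577 -0.4408  0.1449] y [ 0.998  0.058 -0.013] z [ 0.04  -0.812 -0.582] q [-0.41  1.17  1.15  2.08 -1.53  0.08  1.74] F [-1.6 -0.4 -1.8] w 0.0557 g 65.3
shift [0.0041, -0.008, 0.0061] turn [-1.2, -0.6, 0.1] rows 0.2
shift [0.0203, -0.0078, 0.0177] turn [-1.2, -0.6, 0.1] rows 0.4
```

Request:
carry_out:
  rows:
    - [[0.006, -0.008, 0.006], [-0.5, 0, 0]]
    - [[0.01, -0.008, 0.01], [-0.5, 0, 0]]
    - [[0.015, -0.008, 0.013], [-0.5, 0, 0]]
    - [[0.015, -0.008, 0.013], [-0.5, 0, 0]]

```text
time_s: 19.85
tool_pos: [0.5584, -0.4403, 0.1292]
ee_rot: [1.601, 1.701, -0.837]
contact_force: [-1.1, 0.4, -1.3]
width: 0.0557
grasp_force: 65.4
```

```bash
python3 - <<'E'
from h import *
pose()
d=np.load('ga.npz');tool=(d['p'],R.from_rotvec(d['r']));mid=[d['p'][0],-.3948,.007];g=[0,-1,0]
plan(*slotT(mid,g,tool,-.06,0),0)
E
```

```text
t 19.85 p [ 0.5584 -0.4403  0.1292] y [ 0.999  0.051 -0.018] z [ 0.031 -0.81  -0.586] q [-0.4   1.2   1.14  2.07 -1.53  0.08  1.72] F [-1.1  0.4 -1.3] w 0.0557 g 65.4
shift [0.0073, -0.0086, 0.0092] turn [-1.7, -0.8, 0.1] rows 0.2
```

Request:
carry_out:
  rows:
    - [[0, 0, 0], [0, 0, 0]]
    - [[0, 0, 0], [0, 0, 0]]
    - [[0, 0, 0], [0, 0, 0]]
    - [[0, 0, 0], [0, 0, 0]]
    - [[0, 0, -0.03], [0, 0, 0]]
    - [[-0.02, 0, -0.07], [0, 0, 0]]
    - [[-0.06, 0, -0.11], [0, 0, 0]]
    - [[-0.1, 0, -0.11], [0, 0, 0]]
    - [[-0.1, 0, -0.11], [0, 0, 0]]
  hand: 1

```text
time_s: 20.98
tool_pos: [0.5604, -0.4103, 0.2781]
ee_rot: [1.599, 1.697, -0.833]
contact_force: [-0.2, 0.0, 0.3]
width: 0.0856
grasp_force: 0.0
```

```bash
python3 - <<'E'
from h import *
pose()
a=snap('scene','s7.png');b=snap('top','t7.png')
cv2.imwrite('pics/s7c.png',np.hstack([cv2.resize(a[180:310,210:360],(450,390),interpolation=cv2.INTER_CUBIC),cv2.resize(b[150:250,250:360],(350,390),interpolation=cv2.INTER_CUBIC)]))
RX=np.array([RY[1],-RY[0],0])
for n,(x,y,z) in {'bot-front':(-.03,-.067,.006),'top-front':(-.03,-.067,.126),'top-back':(.03,-.067,.126)}.items():
  q=proj('s7.png',RC+x*RX+y*RY+[0,0,z]);print(n,((q-[210,180])*3+1).round(0))
for f in('t7.png',):
  for z in(.022,):
    for b in boards(f,z):print(b[:4])
E
```

```text
t 20.98 p [ 0.5604 -0.4103  0.2781] y [ 0.999  0.053 -0.013] z [ 0.035 -0.811 -0.584] q [-0.54  1.04  1.36  2.05 -0.63  0.26  0.98] F [-0.2  0.   0.3] w 0.0856 g 0.0
bot-front [361. 372.]
top-front [377. 212.]
top-back [445. 179.]
(array([277., 213.]), array([ 0.5023, -0.2048]), array([0.062, 0.121]), 87.8)
(array([488., 216.]), array([ 0.4973, -0.8635]), array([0.304, 0.048]), 9.8)
(array([272., 137.]), array([ 0.7536, -0.1855]), array([0.082, 0.04 ]), 77.6)
```

View pics/s7c.png

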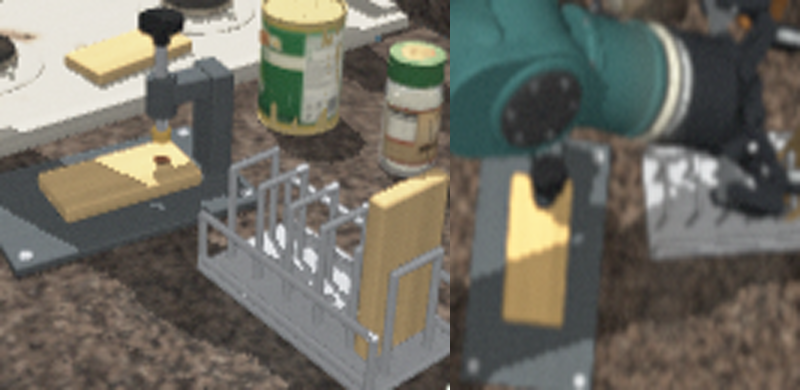

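Board_a stands fully down in the end slot and board_dot still lies on the bed. Next I fetch the stamped board with a vertical grip.

```bash
python3 - <<'E'
from h import *
r=Rt([0,0,-1],[.074,.997,0])
for f in(0,1):plan([.4566,-.201,.28],r,f)
E
```

```text
shift [0.1245, -0.0924, -0.1747] turn [-39.5, 43.6, -75.8] rows 9.0
shift [0.1245, -0.0924, -0.1747] turn [45.1, 40.8, 89.4] rows 10.1
```

Request:
carry_out:
  rows:
    - [[0, 0, -0.03], [-4, 4.4, -7.6]]
    - [[0.02, -0.02, -0.06], [-8, 8.8, -15]]
    - [[0.05, -0.04, -0.09], [-12, 13, -23]]
    - [[0.08, -0.06, -0.12], [-16, 17.5, -30]]
    - [[0.1, -0.08, -0.15], [-20, 22, -38]]
    - [[0.1245, -0.0924, -0.175], [-24, 26, -45]]
    - [[0.1245, -0.0924, -0.175], [-28, 30.5, -53]]
    - [[0.1245, -0.0924, -0.175], [-32, 35, -61]]
    - [[0.1245, -0.0924, -0.175], [-36, 39.5, -69]]
    - [[0.1245, -0.0924, -0.175], [-39.5, 43.6, -75.8]]
    - [[0.1245, -0.0924, -0.175], [-39.5, 43.6, -75.8]]
    - [[0.1245, -0.0924, -0.175], [-39.5, 43.6, -75.8]]
    - [[0.1245, -0.0924, -0.175], [-39.5, 43.6, -75.8]]

```text
time_s: 22.7
tool_pos: [0.4555, -0.1989, 0.2779]
ee_rot: [-0.115, -3.135, 0.0]
contact_force: [0.1, 0.6, 0.0]
width: 0.0854
grasp_force: 0.0
```

```bash
python3 - <<'E'
from h import *
pose();b=snap('wrist','w8.png')
for b in boards('w8.png',.022,amin=500):print(b[:4])
r=Rt([0,0,-1],[.074,.997,0]);plan([.4566,-.201,.0263],r)
E
```

```text
t 22.7 p [ 0.4555 -0.1989  0.2779] y [ 0.073  0.997 -0.   ] z [-0.005  0.    -1.   ] q [-0.26  0.33  0.75  2.1  -0.3   0.82  2.16] F [0.1 0.6 0. ] w 0.0854 g 0.0
(array([ 27., 289.]), array([ 0.6219, -0.5492]), array([0.077, 0.019]), 3.8)
(array([411., 260.]), array([ 0.6259, -0.0037]), array([0.117, 0.058]), 7.8)
(array([256., 197.]), array([ 0.4988, -0.2035]), array([0.059, 0.117]), 85.8)
shift [-0.0022, -0.0019, 0.2518] turn [-0.0, -0.3, 0.1] rows 4.0
```

Request:
carry_out:
  rows:
    - [[-0.001, -0.001, 0.05], [0, -0.3, 0]]
    - [[-0.001, -0.001, 0.11], [0, -0.3, 0]]
    - [[-0.001, -0.001, 0.17], [0, -0.3, 0]]
    - [[-0.001, -0.001, 0.21], [0, -0.3, 0]]
    - [[-0.001, -0.001, 0.235], [0, -0.3, 0]]
    - [[-0.001, -0.001, 0.25], [0, -0.3, 0]]
    - [[-0.001, -0.001, 0.25], [0, -0.3, 0]]

```text
time_s: 23.62
tool_pos: [0.4557, -0.2005, 0.0277]
ee_rot: [-0.115, -3.139, 0.0]
contact_force: [0.1, 0.3, 0.2]
width: 0.0854
grasp_force: 0.0
```

Request:
carry_out:
  rows:
    - [[0, 0, 0], [0, 0, 0]]
    - [[0, 0, 0], [0, 0, 0]]
    - [[0, 0, 0], [0, 0, 0]]
    - [[0, 0, 0], [0, 0, 0]]
    - [[0, 0, 0], [0, 0, 0]]
    - [[0, 0, -0.003], [0, 0, 0]]
    - [[0.02, 0, -0.003], [0, 0, 0]]
    - [[0.04, 0, -0.003], [0, 0, 0]]
    - [[0.058, 0, -0.003], [0, 0, 0]]
    - [[0.058, 0, -0.003], [0, 0, 0]]
    - [[0.058, 0, -0.04], [0, 0, 0]]
    - [[0.058, 0, -0.08], [0, 0, 0]]
    - [[0.058, 0, -0.08], [0, 0, 0]]
  hand: -1

```text
time_s: 25.25
tool_pos: [0.4011, -0.1976, 0.1107]
ee_rot: [0.113, 3.132, -0.006]
contact_force: [0.6, -0.1, -1.3]
width: 0.0553
grasp_force: 63.7
```

```bash
python3 - <<'E'
from h import *
pose()
r=Rt([0,0,-1],[1,0,0])
c=plan([.413,-.355,.12],r);plan([.413,-.355,.12],r,1);plan([.413,-.355,.024],r)
E
```

```text
t 25.25 p [ 0.4011 -0.1976  0.1107] y [ 0.072  0.997 -0.003] z [ 0.008 -0.004 -1.   ] q [ 0.02  0.54  0.46  2.34 -0.66  0.38  2.53] F [ 0.6 -0.1 -1.3] w 0.0553 g 63.7
shift [-0.0232, -0.1562, -0.0086] turn [0.2, 0.5, 85.9] rows 8.0
shift [-0.0232, -0.1562, -0.0086] turn [-0.5, 0.2, -94.1] rows 8.8
shift [-0.0225, -0.1558, 0.0874] turn [0.2, 0.5, 85.9] rows 8.0
```

Request:
carry_out:
  rows:
    - [[0, 0, -0.03], [0, 0, 0]]
    - [[0, -0.02, -0.04], [0, 0, 10]]
    - [[-0.01, -0.05, -0.04], [0, 0, 20]]
    - [[-0.01, -0.08, -0.04], [0, 0, 30]]
    - [[-0.02, -0.1, -0.04], [0, 0.2, 40]]
    - [[-0.022, -0.13, -0.04], [0, 0.3, 50]]
    - [[-0.0225, -0.156, -0.04], [0, 0.4, 60]]
    - [[-0.0225, -0.156, -0.04], [0, 0.5, 70]]
    - [[-0.0225, -0.156, -0.03], [0.2, 0.5, 80]]
    - [[-0.0225, -0.156, 0], [0.2, 0.5, 85.9]]
    - [[-0.0225, -0.156, 0.02], [0.2, 0.5, 85.9]]
    - [[-0.0225, -0.156, 0.05], [0.2, 0.5, 85.9]]
    - [[-0.0225, -0.156, 0.07], [0.2, 0.5, 85.9]]
    - [[-0.0225, -0.156, 0.083], [0.2, 0.5, 85.9]]
    - [[-0.0225, -0.156, 0.083], [0.2, 0.5, 85.9]]

```text
time_s: 27.12
tool_pos: [0.4096, -0.3538, 0.0246]
ee_rot: [-2.217, -2.215, 0.003]
contact_force: [0.4, 0.3, -0.6]
width: 0.0554
grasp_force: 64.5
```

```bash
python3 - <<'E'
from h import *
pose()
E
```

```text
t 27.12 p [ 0.4096 -0.3538  0.0246] y [ 1.    -0.001 -0.007] z [-0.007  0.004 -1.   ] q [ 0.14  0.88  0.73  2.16 -1.16  0.59  1.74] F [ 0.4  0.3 -0.6] w 0.0554 g 64.5
```

Request:
carry_out:
  rows:
    - [[0, 0, 0.003], [0, 0, 0]]
    - [[0, 0, 0.003], [0, 0, 0]]

```text
time_s: 27.38
tool_pos: [0.4097, -0.3545, 0.023]
ee_rot: [-2.22, -2.216, 0.004]
contact_force: [0.1, -0.2, 0.2]
width: 0.0554
grasp_force: 64.7
```

Request:
carry_out:
  rows:
    - [[0, 0, 0], [0, 0, 0]]
    - [[0, 0, 0], [0, 0, 0]]
    - [[0, 0, 0], [0, 0, 0]]
    - [[0, 0, 0], [0, 0, 0]]
    - [[0, 0, -0.05], [0, 0, 0]]
    - [[0, 0, -0.1], [0, 0, 0]]
    - [[0.03, 0, -0.15], [0, 0, 0]]
    - [[0.06, 0, -0.2], [0, 0, 0]]
    - [[0.09, 0, -0.22], [0, 0, 0]]
    - [[0.09, 0, -0.22], [0, 0, 0]]
  hand: 1

```text
time_s: 28.62
tool_pos: [0.4117, -0.2628, 0.2436]
ee_rot: [-2.215, -2.219, -0.0]
contact_force: [1.2, -0.1, -0.5]
width: 0.0858
grasp_force: 0.0
```

```bash
sed -i 's/^RC=.*$/RC=np.array([.5465,-.3995,0]); RY=np.array([-.0733,.9973,0]); TH=np.radians(45)/' h.py; python3 - <<'E'
from h import *
pose();snap('wrist','w9.png');snap('top','t9.png')
for f in('w9.png','t9.png'):
  for b in boards(f,.014,amin=300):print(f,b[:4])
E
```

```text
t 28.62 p [ 0.4117 -0.2628  0.2436] y [ 1.     0.002 -0.004] z [-0.004  0.004 -1.   ] q [-0.35  0.57  1.2   2.16 -0.7   0.89  1.28] F [ 1.2 -0.1 -0.5] w 0.0858 g 0.0
w9.png (array([260., 260.]), array([ 0.4085, -0.3937]), array([0.123, 0.059]), 89.8)
t9.png (array([341., 246.]), array([ 0.4107, -0.3988]), array([0.059, 0.124]), 1.2)
t9.png (array([488., 217.]), array([ 0.4973, -0.8686]), array([0.308, 0.049]), 10.0)
t9.png (array([215., 173.]), array([6.309e-01, 5.000e-04]), array([0.121, 0.064]), 7.7)
t9.png (array([269., 144.]), array([ 0.7357, -0.1809]), array([0.082, 0.082]), 1.0)
```

```bash
python3 - <<'E'
from h import *
p,r=graspT([.4097,-.3975],[0,-1,0],.010,.0235);a=-r.as_matrix()[:,2]
c=plan(p+[0,0,.22]+.08*a,r);c=plan(p+.10*a,r);c=plan(p,r,0,c)
E
```

```text
shift [-0.2393, -0.0013, -0.0581] turn [-0.3, 44.8, -0.2] rows 4.2
shift [-0.254, -0.0001, 0.1478] turn [-0.3, 44.8, -0.2] rows 4.7
shift [-0.0, 0.0, 0.1] turn [0.0, 0.0, 0.0] rows 1.6
```

Request:
carry_out:
  rows:
    - [[-0.05, 0, -0.02], [0, 10, 0]]
    - [[-0.1, 0, -0.04], [0, 20, 0]]
    - [[-0.16, 0, -0.04], [0, 30, 0]]
    - [[-0.21, 0, -0.04], [-0.3, 40, 0]]
    - [[-0.25, 0, -0.02], [-0.3, 44.8, -0.2]]
    - [[-0.254, 0, 0.04], [-0.3, 44.8, -0.2]]
    - [[-0.254, 0, 0.1], [-0.3, 44.8, -0.2]]
    - [[-0.254, 0, 0.14], [-0.3, 44.8, -0.2]]
    - [[-0.254, 0, 0.147], [-0.3, 44.8, -0.2]]
    - [[-0.254, 0, 0.147], [-0.3, 44.8, -0.2]]

```text
time_s: 29.98
tool_pos: [0.4087, -0.5193, 0.095]
ee_rot: [-1.762, -1.758, -0.729]
contact_force: [0.1, -0.7, 0.4]
width: 0.0853
grasp_force: 0.0
```

```bash
python3 - <<'E'
from h import *
pose()
p,r=graspT([.4097,-.3975],[0,-1,0],.010,.0235)
plan(p,r)
E
```

```text
t 29.98 p [ 0.4087 -0.5193  0.095 ] y [ 1.    -0.002 -0.   ] z [ 0.001  0.707 -0.707] q [ 0.63  1.11  0.73  1.44 -0.82  1.71  1.6 ] F [ 0.1 -0.7  0.4] w 0.0853 g 0.0
shift [0.0002, 0.0009, 0.1013] turn [0.1, 0.0, -0.1] rows 1.6
```

Request:
carry_out:
  rows:
    - [[0, 0.001, 0.03], [0, 0, 0]]
    - [[0, 0.001, 0.06], [0, 0, 0]]
    - [[0, 0.001, 0.085], [0, 0, 0]]
    - [[0, 0.001, 0.1], [0, 0, 0]]
    - [[0, 0.001, 0.101], [0, 0, 0]]
    - [[0, 0.001, 0.101], [0, 0, 0]]

```text
time_s: 30.72
tool_pos: [0.4107, -0.4484, 0.0247]
ee_rot: [-1.763, -1.762, -0.728]
contact_force: [-0.2, 0.5, 0.0]
width: 0.0855
grasp_force: 0.0
```

Request:
carry_out:
  rows:
    - [[0, 0, 0], [0, 0, 0]]
    - [[0, 0, 0], [0, 0, 0]]
    - [[0, 0, 0], [0, 0, 0]]
    - [[0, 0, 0], [0, 0, 0]]
    - [[0, 0, 0], [0, 0, 0]]
    - [[0, 0, 0], [0, 0, 0]]
  hand: -1

```text
time_s: 31.48
tool_pos: [0.4104, -0.4489, 0.0254]
ee_rot: [-1.763, -1.762, -0.728]
contact_force: [-1.1, -3.0, 5.1]
width: 0.0521
grasp_force: 61.3
```

```bash
python3 - <<'E'
from h import *
pose();s=st();tool=(np.array(s['tool_pos']),R.from_rotvec(s['ee_rot']))
np.savez('gd.npz',p=tool[0],r=tool[1].as_rotvec())
mid=[tool[0][0],-.3975,.007];g=[0,-1,0]
up=(tool[0]+[0.05,0,.23],tool[1]);plan(*up)
h=slotT(mid,g,tool,-.03,.12);print(h[0]);plan(*h)
E
```

```text
t 31.48 p [ 0.4104 -0.4489  0.0254] y [ 1.    -0.001  0.001] z [ 0.001  0.705 -0.709] q [ 0.57  1.15  0.69  1.6  -0.88  1.55  1.66] F [-1.1 -3.   5.1] w 0.0521 g 61.3
shift [0.1622, 0.0502, -0.163] turn [0.0, 0.0, 0.0] rows 3.8
[ 0.54735343 -0.41111156  0.23741756]
shift [0.1764, 0.1371, -0.1235] turn [-0.0, -89.9, -4.8] rows 8.4
```

Request:
carry_out:
  rows:
    - [[0.018, 0, -0.018], [0, 0, 0]]
    - [[0.05, 0, -0.05], [0, 0, 0]]
    - [[0.09, 0.02, -0.09], [0, 0, 0]]
    - [[0.13, 0.05, -0.13], [0, 0, 0]]
    - [[0.17, 0.08, -0.16], [0, -5, 0]]
    - [[0.2, 0.11, -0.16], [0, -15, -0.5]]
    - [[0.212, 0.137, -0.16], [0, -25, -1]]
    - [[0.212, 0.137, -0.16], [0, -35, -1.5]]
    - [[0.212, 0.137, -0.16], [0, -45, -2]]
    - [[0.212, 0.137, -0.16], [0, -55, -2.6]]
    - [[0.212, 0.137, -0.16], [0, -65, -3.2]]
    - [[0.212, 0.137, -0.16], [0, -75, -4]]
    - [[0.212, 0.137, -0.16], [0, -85, -4.5]]
    - [[0.212, 0.137, -0.16], [0, -89.9, -4.8]]
    - [[0.212, 0.137, -0.16], [0, -89.9, -4.8]]
    - [[0.212, 0.137, -0.16], [0, -89.9, -4.8]]

```text
time_s: 33.48
tool_pos: [0.5475, -0.4109, 0.2879]
ee_rot: [1.686, 1.814, -0.695]
contact_force: [-0.2, 0.1, -0.5]
width: 0.0
grasp_force: 0.0
```

```bash
cat >> h.py <<'E'
def slots(fn,midy,ys,lifts):
    d=np.load(fn);tool=(d['p'],R.from_rotvec(d['r']))
    for l in lifts: plan(*slotT([d['p'][0],midy,.007],[0,-1,0],tool,ys,l))
E
python3 - <<'E'
from h import *
pose();slots('gd.npz',-.3975,-.03,(.10,.05,0))
a=snap('scene','s10.png');b=snap('top','t10.png')
cv2.imwrite('pics/s10c.png',np.hstack([cv2.resize(a[120:300,220:400],(400,400),interpolation=cv2.INTER_CUBIC),cv2.resize(b[130:250,270:390],(400,400),interpolation=cv2.INTER_CUBIC)]))
E
```

```text
t 33.48 p [ 0.5475 -0.4109  0.2879] y [0.997 0.074 0.002] z [ 0.054 -0.704 -0.708] q [-0.49  0.89  1.33  2.03 -0.65  0.36  1.1 ] F [-0.2  0.1 -0.5] w 0.0 g 0.0
shift [0.0497, -0.0003, 0.0501] turn [0.0, -0.2, -0.1] rows 1.1
shift [0.085, -0.0004, 0.0855] turn [0.0, -0.2, -0.1] rows 1.9
shift [0.1203, -0.0005, 0.1209] turn [0.0, -0.2, -0.1] rows 2.7
```

View pics/s10c.png

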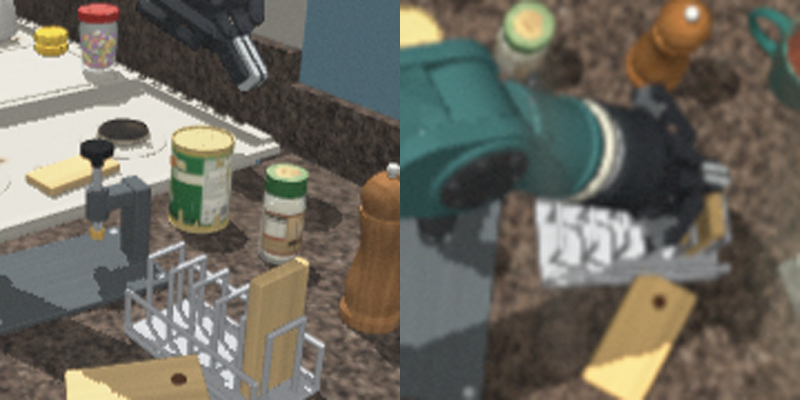

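The board slipped out of the grip. It now lies on the worktop near (640,340) in the right crop, turned about 65°, dot side up. Board_a is still in its slot.

```bash
python3 - <<'E'
from h import *
for f in('t10.png','s10.png'):
  for b in boards(f,.014,amin=150,lo=(12,60,90)):print(f,b)
k=.3
print('dot',ray('t10.png',270+258*.3,130+302*.3,.014), 's',ray('s10.png',220+180*.45,120+379*.45,.014))
E
```

```text
t10.png (array([336., 371.]), array([ 0.0351, -0.3791]), array([0.327, 0.059]), 89.4, [[0.004000000189989805, -0.5419999957084656], [0.06300000101327896, -0.5429999828338623], [0.06599999964237213, -0.2160000056028366], [0.00800000037997961, -0.2150000035762787]])
t10.png (array([289., 338.]), array([ 0.123 , -0.2491]), array([0.155, 0.038]), 87.4, [[0.10100000351667404, -0.32600000500679016], [0.1379999965429306, -0.328000009059906], [0.14499999582767487, -0.1720000058412552], [0.1080000028014183, -0.17100000381469727]])
t10.png (array([417., 328.]), array([ 0.1657, -0.6454]), array([0.102, 0.369]), 1.3, [[0.11100000143051147, -0.4620000123977661], [0.11900000274181366, -0.8309999704360962], [0.22100000083446503, -0.8289999961853027], [0.21299999952316284, -0.46000000834465027]])
t10.png (array([463., 291.]), array([ 0.2768, -0.7759]), array([0.058, 0.297]), 0.5, [[0.2460000067949295, -0.6269999742507935], [0.24899999797344208, -0.925000011920929], [0.3070000112056732, -0.9240000247955322], [0.30399999022483826, -0.6269999742507935]])
t10.png (array([247., 221.]), array([ 0.4697, -0
[... 2724 characters left out ...]
2883606], [0.6740000247955322, -0.03999999910593033], [0.6660000085830688, 0.03700000047683716]])
s10.png (array([312., 185.]), array([ 0.8327, -0.0238]), array([0.133, 0.095]), 37.9, [[0.7509999871253967, -0.027000000700354576], [0.8100000023841858, -0.10199999809265137], [0.9139999747276306, -0.019999999552965164], [0.8560000061988831, 0.054999999701976776]])
s10.png (array([243., 138.]), array([0.9095, 0.5568]), array([0.209, 0.07 ]), 59.5, [[0.8259999752044678, 0.48500001430511475], [0.8870000243186951, 0.4490000009536743], [0.9929999709129333, 0.6290000081062317], [0.9319999814033508, 0.6639999747276306]])
dot [ 0.48346807 -0.42801973  0.014     ] s [ 0.49140231 -0.41730742  0.014     ]
```

```bash
python3 - <<'E'
from h import *
P=[ray('t10.png',270+(u-400)*.3,130+v*.3,.014)[:2].round(3).tolist() for u,v in[(645,277),(697,292),(632,400),(585,365),(640,334)]];print(P)
r=Rt([0,0,-1],[.37,.93,0]);
for f in(0,1):plan([.41,-.385,.28],r,f)
E
```

```text
[[0.507, -0.416], [0.494, -0.465], [0.39, -0.402], [0.422, -0.358], [0.453, -0.41]]
shift [0.0313, -0.1351, -0.0202] turn [-25.0, 40.2, -60.7] rows 7.2
shift [0.0313, -0.1351, -0.0202] turn [45.2, 28.1, 108.9] rows 11.3
```

Request:
carry_out:
  rows:
    - [[0, -0.02, -0.02], [-4, 6, -9]]
    - [[0.01, -0.05, -0.02], [-7, 12, -18]]
    - [[0.02, -0.08, -0.02], [-11, 18, -27]]
    - [[0.03, -0.11, -0.02], [-15, 24, -36]]
    - [[0.0313, -0.135, -0.02], [-19, 30, -45]]
    - [[0.0313, -0.135, -0.02], [-22, 35, -53]]
    - [[0.0313, -0.135, -0.02], [-25, 40.2, -60.7]]
    - [[0.0313, -0.135, -0.02], [-25, 40.2, -60.7]]
    - [[0.0313, -0.135, -0.02], [-25, 40.2, -60.7]]
  hand: 1

```text
time_s: 34.7
tool_pos: [0.4096, -0.3846, 0.2789]
ee_rot: [-0.594, -3.083, 0.001]
contact_force: [-1.0, 0.4, 0.4]
width: 0.0851
grasp_force: 0.0
```

```bash
python3 - <<'E'
from h import *
pose();a=snap('wrist','w11.png');cv2.imwrite('pics/w11b.png',cv2.resize(a,(800,600)))
for b in boards('w11.png',.014,amin=500):print(b)
E
```

```text
t 34.7 p [ 0.4096 -0.3846  0.2789] y [ 0.371  0.929 -0.001] z [-0.002 -0.    -1.   ] q [ 0.17  0.41  0.68  1.97 -0.33  0.87  2.22] F [-1.   0.4  0.4] w 0.0851 g 0.0
(array([254., 311.]), array([ 0.6267, -0.4832]), array([0.117, 0.043]), 3.7, [[0.5669999718666077, -0.4659999907016754], [0.5699999928474426, -0.5080000162124634], [0.6859999895095825, -0.5009999871253967], [0.6840000152587891, -0.4580000042915344]])
(array([256., 190.]), array([ 0.4513, -0.4073]), array([0.062, 0.124]), 61.6, [[0.38199999928474426, -0.4050000011920929], [0.4909999966621399, -0.46399998664855957], [0.5210000276565552, -0.4099999964237213], [0.41100001335144043, -0.35100001096725464]])
```

View pics/w11b.png

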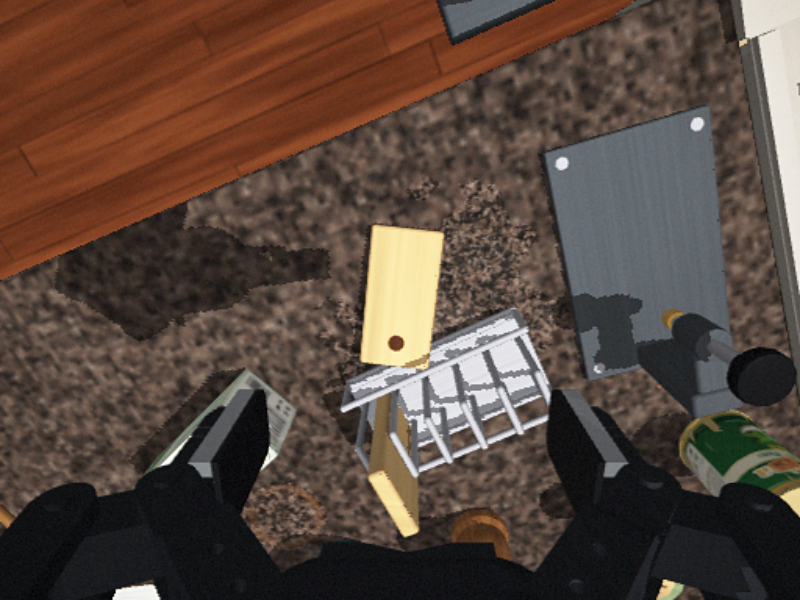

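The dot board lies flat with the dot at (396,343), its dot end by the rack's front rod and its free end at (408,229). Board_a stands in the end slot.

```bash
python3 - <<'E'
from h import *
r=Rt([0,0,-1],[.475,.88,0]);plan([.4126,-.3866,.022],r)
E
```

```text
shift [-0.0045, -0.0012, 0.2566] turn [-0.1, -0.1, 6.6] rows 4.1
```

Request:
carry_out:
  rows:
    - [[-0.0045, -0.001, 0.05], [0, 0, 6.6]]
    - [[-0.0045, -0.001, 0.11], [0, 0, 6.6]]
    - [[-0.0045, -0.001, 0.17], [0, 0, 6.6]]
    - [[-0.0045, -0.001, 0.22], [0, 0, 6.6]]
    - [[-0.0045, -0.001, 0.25], [0, 0, 6.6]]
    - [[-0.0045, -0.001, 0.258], [0, 0, 6.6]]
    - [[-0.0045, -0.001, 0.258], [0, 0, 6.6]]

```text
time_s: 35.62
tool_pos: [0.4134, -0.3863, 0.021]
ee_rot: [-0.765, -3.044, 0.001]
contact_force: [0.2, -0.9, 0.0]
width: 0.0855
grasp_force: 0.0
```

Request:
carry_out:
  rows:
    - [[0, 0, 0], [0, 0, 0]]
    - [[0, 0, 0], [0, 0, 0]]
    - [[0, 0, 0], [0, 0, 0]]
    - [[0, 0, 0], [0, 0, 0]]
    - [[0, 0, 0], [0, 0, 0]]
    - [[0, 0, -0.02], [0, 0, 0]]
    - [[0, 0, -0.06], [0, 0, 0]]
    - [[0, 0, -0.11], [0, 0, 0]]
    - [[0, 0, -0.11], [0, 0, 0]]
  hand: -1

```text
time_s: 36.75
tool_pos: [0.4156, -0.3887, 0.1348]
ee_rot: [0.764, 3.042, -0.007]
contact_force: [-0.1, -1.0, -0.8]
width: 0.0552
grasp_force: 69.7
```

```bash
python3 - <<'E'
from h import *
pose()
r=Rt([0,0,-1],[1,0,0]);plan([.411,-.35,.1325],r);plan([.411,-.35,.0225],r)
E
```

```text
t 36.75 p [ 0.4156 -0.3887  0.1348] y [ 0.473  0.881 -0.003] z [ 0.004 -0.005 -1.   ] q [ 0.28  0.62  0.55  2.07 -0.56  0.6   2.31] F [-0.1 -1.  -0.8] w 0.0552 g 69.7
shift [0.0224, 0.032, 0.002] turn [0.0, 0.4, 61.8] rows 5.8
shift [0.023, 0.0323, 0.112] turn [0.0, 0.4, 61.8] rows 5.8
```

Request:
carry_out:
  rows:
    - [[0.005, 0.006, 0], [0, 0, 10.3]]
    - [[0.01, 0.012, 0], [0, 0, 20.6]]
    - [[0.014, 0.018, 0], [0, 0, 30.9]]
    - [[0.018, 0.024, 0], [0, 0.2, 41.2]]
    - [[0.022, 0.03, 0], [0, 0.3, 51.5]]
    - [[0.023, 0.032, 0], [0, 0.4, 61.8]]
    - [[0.023, 0.032, 0.01], [0, 0.4, 61.8]]
    - [[0.023, 0.032, 0.05], [0, 0.4, 61.8]]
    - [[0.023, 0.032, 0.09], [0, 0.4, 61.8]]
    - [[0.023, 0.032, 0.108], [0, 0.4, 61.8]]
    - [[0.023, 0.032, 0.113], [0, 0.4, 61.8]]
    - [[0.023, 0.032, 0.113], [0, 0.4, 61.8]]

```text
time_s: 38.25
tool_pos: [0.4076, -0.3464, 0.0179]
ee_rot: [-2.212, -2.216, -0.005]
contact_force: [-1.8, 5.4, 9.8]
width: 0.0555
grasp_force: 144.5
```

Request:
carry_out:
  rows:
    - [[0, 0, 0], [0, 0, 0]]
    - [[0, 0, 0], [0, 0, 0]]
    - [[0, 0, 0], [0, 0, 0]]
    - [[0, 0, 0], [0, 0, 0]]
    - [[0, 0, -0.05], [0, 0, 0]]
    - [[0, 0, -0.1], [0, 0, 0]]
    - [[0.03, 0, -0.15], [0, 0, 0]]
    - [[0.06, 0, -0.2], [0, 0, 0]]
    - [[0.09, 0, -0.22], [0, 0, 0]]
    - [[0.09, 0, -0.22], [0, 0, 0]]
  hand: 1

```text
time_s: 39.5
tool_pos: [0.4105, -0.2567, 0.239]
ee_rot: [-2.211, -2.221, -0.004]
contact_force: [0.6, -0.2, -0.6]
width: 0.0852
grasp_force: 0.0
```

```bash
sed -i 's/TH=np.radians(45)/TH=np.radians(38)/' h.py; python3 - <<'E'
from h import *
pose();snap('top','t12.png');snap('wrist','w12.png')
for f in('w12.png','t12.png'):
  for b in boards(f,.014,amin=300):print(f,b[:4])
E
```

```text
t 39.5 p [ 0.4105 -0.2567  0.239 ] y [ 1.     0.004 -0.004] z [-0.004  0.007 -1.   ] q [-0.31  0.51  1.1   2.17 -0.64  0.84  1.19] F [ 0.6 -0.2 -0.6] w 0.0852 g 0.0
w12.png (array([259., 257.]), array([ 0.4066, -0.3827]), array([0.122, 0.06 ]), 89.3)
t12.png (array([337., 247.]), array([ 0.4073, -0.3863]), array([0.059, 0.124]), 1.2)
t12.png (array([488., 216.]), array([ 0.4973, -0.8686]), array([0.308, 0.049]), 10.0)
t12.png (array([215., 173.]), array([6.309e-01, 6.000e-04]), array([0.121, 0.065]), 7.7)
t12.png (array([270., 143.]), array([ 0.7357, -0.1809]), array([0.082, 0.082]), 1.0)
```

```bash
python3 - <<'E'
from h import *
p,r=graspT([.407,-.3855],[0,-1,0],.011,.0200);a=-r.as_matrix()[:,2]
c=plan(p+.10*a,r);c=plan(p,r,0,c)
E
```

```text
shift [-0.2382, -0.0021, 0.1379] turn [-0.3, 37.7, -0.0] rows 4.4
shift [0.0, -0.0, 0.1] turn [0.0, 0.0, 0.0] rows 1.6
```

Request:
carry_out:
  rows:
    - [[-0.05, 0, -0.02], [0, 10, 0]]
    - [[-0.1, 0, -0.04], [0, 20, 0]]
    - [[-0.16, 0, -0.04], [0, 30, 0]]
    - [[-0.2, -0.002, -0.04], [-0.3, 37.7, 0]]
    - [[-0.235, -0.002, -0.02], [-0.3, 37.7, 0]]
    - [[-0.238, -0.002, 0.04], [-0.3, 37.7, 0]]
    - [[-0.238, -0.002, 0.09], [-0.3, 37.7, 0]]
    - [[-0.238, -0.002, 0.13], [-0.3, 37.7, 0]]
    - [[-0.238, -0.002, 0.138], [-0.3, 37.7, 0]]
    - [[-0.238, -0.002, 0.138], [-0.3, 37.7, 0]]

```text
time_s: 40.85
tool_pos: [0.4059, -0.4968, 0.0984]
ee_rot: [-1.841, -1.835, -0.634]
contact_force: [-1.0, 0.4, -0.1]
width: 0.0854
grasp_force: 0.0
```

```bash
python3 - <<'E'
from h import *
pose()
p,r=graspT([.407,-.3855],[0,-1,0],.011,.0200)
plan(p,r)
E
```

```text
t 40.85 p [ 0.4059 -0.4968  0.0984] y [ 1.    -0.003 -0.002] z [ 0.     0.617 -0.787] q [ 0.59  1.03  0.7   1.56 -0.8   1.53  1.59] F [-1.   0.4 -0.1] w 0.0854 g 0.0
shift [0.0007, 0.0011, 0.1002] turn [0.0, -0.1, -0.2] rows 1.6
```

Request:
carry_out:
  rows:
    - [[0, 0.001, 0.03], [0, 0, 0]]
    - [[0, 0.001, 0.06], [0, 0, 0]]
    - [[0, 0.001, 0.085], [0, 0, 0]]
    - [[0, 0.001, 0.1], [0, 0, 0]]
    - [[0, 0.001, 0.1], [0, 0, 0]]
    - [[0, 0.001, 0.1], [0, 0, 0]]

```text
time_s: 41.6
tool_pos: [0.4079, -0.436, 0.0212]
ee_rot: [-1.842, -1.839, -0.632]
contact_force: [-0.7, 0.0, -0.4]
width: 0.0854
grasp_force: 0.0
```

Request:
carry_out:
  rows:
    - [[0, 0, 0], [0, 0, 0]]
    - [[0, 0, 0], [0, 0, 0]]
    - [[0, 0, 0], [0, 0, 0]]
    - [[0, 0, 0], [0, 0, 0]]
    - [[0, 0, 0], [0, 0, 0]]
    - [[0, 0, 0], [0, 0, 0]]
  hand: -1

```text
time_s: 42.35
tool_pos: [0.4078, -0.436, 0.0214]
ee_rot: [-1.842, -1.838, -0.633]
contact_force: [0.3, -3.4, 5.2]
width: 0.0571
grasp_force: 62.3
```

```bash
python3 - <<'E'
from h import *
pose();s=st();tool=(np.array(s['tool_pos']),R.from_rotvec(s['ee_rot']))
np.savez('gd.npz',p=tool[0],r=tool[1].as_rotvec())
slots('gd.npz',-.3855,-.03,(.17,.12))
E
```

```text
t 42.35 p [ 0.4078 -0.436   0.0214] y [ 1.    -0.002 -0.   ] z [ 0.001  0.615 -0.789] q [ 0.54  1.08  0.66  1.69 -0.87  1.38  1.65] F [ 0.3 -3.4  5.2] w 0.0571 g 62.3
shift [0.1797, 0.1397, -0.1961] turn [-0.7, -89.9, -4.7] rows 8.4
shift [0.149, 0.1398, -0.1567] turn [-0.7, -89.9, -4.7] rows 8.4
```

Request:
carry_out:
  rows:
    - [[0.015, 0, -0.02], [0, 0, 0]]
    - [[0.04, 0, -0.05], [0, 0, 0]]
    - [[0.07, 0.01, -0.09], [0, 0, 0]]
    - [[0.1, 0.03, -0.13], [0, 0, 0]]
    - [[0.13, 0.06, -0.165], [0, -3, 0]]
    - [[0.16, 0.09, -0.19], [0, -9, 0]]
    - [[0.18, 0.12, -0.196], [0, -17, -0.5]]
    - [[0.18, 0.14, -0.196], [0, -25, -1]]
    - [[0.18, 0.14, -0.196], [0, -33, -1.5]]
    - [[0.18, 0.14, -0.196], [0, -41, -2]]
    - [[0.18, 0.14, -0.196], [0, -49, -2.5]]
    - [[0.18, 0.14, -0.196], [-0.3, -57, -3]]
    - [[0.18, 0.14, -0.196], [-0.4, -65, -3.4]]
    - [[0.18, 0.14, -0.196], [-0.5, -73, -3.8]]
    - [[0.18, 0.14, -0.196], [-0.6, -81, -4.2]]
    - [[0.18, 0.14, -0.196], [-0.7, -87, -4.5]]
    - [[0.18, 0.14, -0.196], [-0.7, -89.9, -4.7]]
    - [[0.18, 0.14, -0.196], [-0.7, -89.9, -4.7]]
    - [[0.18, 0.14, -0.196], [-0.7, -89.9, -4.7]]

```text
time_s: 44.72
tool_pos: [0.548, -0.4138, 0.2858]
ee_rot: [1.611, 1.73, -0.78]
contact_force: [0.7, 0.3, -1.9]
width: 0.0566
grasp_force: 64.7
```

```bash
python3 - <<'E'
from h import *
pose();slots('gd.npz',-.3855,-.03,(.09,.05,0))
E
```

```text
t 44.73 p [ 0.548  -0.4138  0.2858] y [0.997 0.072 0.002] z [ 0.058 -0.784 -0.618] q [-0.52  0.95  1.33  2.07 -0.57  0.23  0.98] F [ 0.7  0.3 -1.9] w 0.0566 g 64.7
shift [0.0616, -0.0006, 0.05] turn [-0.0, -0.3, -0.0] rows 1.3
shift [0.093, -0.0007, 0.0747] turn [-0.0, -0.3, -0.0] rows 1.9
shift [0.1323, -0.0008, 0.1056] turn [-0.0, -0.3, -0.0] rows 2.7
```

Request:
carry_out:
  rows:
    - [[0.02, 0, 0.017], [0, -0.3, 0]]
    - [[0.04, 0, 0.033], [0, -0.3, 0]]
    - [[0.062, 0, 0.05], [0, -0.3, 0]]
    - [[0.062, 0, 0.05], [0, -0.3, 0]]
    - [[0.062, 0, 0.05], [0, -0.3, 0]]

```text
time_s: 45.35
tool_pos: [0.5486, -0.4157, 0.2074]
ee_rot: [1.606, 1.724, -0.784]
contact_force: [0.3, 0.4, -0.2]
width: 0.0568
grasp_force: 64.7
```

```bash
python3 - <<'E'
from h import *
pose();slots('gd.npz',-.3855,-.03,(.09,.05,0))
a=snap('scene','s13.png');b=snap('top','t13.png')
cv2.imwrite('pics/s13c.png',np.hstack([cv2.resize(a[170:310,245:385],(560,560),interpolation=cv2.INTER_CUBIC)]))
RX=np.array([RY[1],-RY[0],0])
for n,(x,y,z) in {'bot-front':(-.03,-.037,.096),'bot-back':(.03,-.037,.096),'top-front':(-.03,-.037,.216),'top-back':(.03,-.037,.216)}.items():
  q=proj('s13.png',RC+x*RX+y*RY+[0,0,z]);print(n,((q-[245,170])*4+1.5).round(0))
E
```

```text
t 45.35 p [ 0.5486 -0.4157  0.2074] y [0.997 0.072 0.003] z [ 0.059 -0.789 -0.612] q [-0.46  1.01  1.18  2.11 -0.65  0.09  0.96] F [ 0.3  0.4 -0.2] w 0.0568 g 64.7
shift [0.0012, -0.001, 0.0] turn [0.0, 0.2, -0.1] rows 0.0
shift [0.0328, -0.0011, 0.0245] turn [0.0, 0.2, -0.1] rows 0.7
shift [0.0724, -0.0012, 0.0551] turn [0.0, 0.2, -0.1] rows 1.5
bot-front [309. 348.]
bot-back [398. 305.]
top-front [327. 115.]
top-back [422.  79.]
```

View pics/s13c.png

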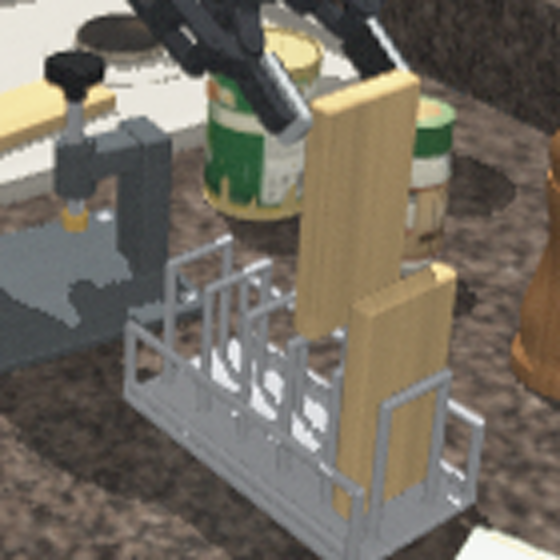

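The board hangs upright over the second slot and matches the projection within a few mm. I lower it.

Request:
carry_out:
  rows:
    - [[0.008, -0.001, 0.006], [0, 0, 0]]
    - [[0.016, -0.001, 0.012], [0, 0, 0]]
    - [[0.024, -0.001, 0.018], [0, 0, 0]]
    - [[0.033, -0.001, 0.025], [0, 0, 0]]
    - [[0.033, -0.001, 0.025], [0, 0, 0]]

```text
time_s: 46.08
tool_pos: [0.5477, -0.4141, 0.1643]
ee_rot: [1.605, 1.726, -0.785]
contact_force: [-0.3, -0.4, -1.7]
width: 0.0562
grasp_force: 64.8
```

```bash
python3 - <<'E'
from h import *
pose();slots('gd.npz',-.3855,-.03,(.05,0.01))
E
```

```text
t 46.08 p [ 0.5477 -0.4141  0.1643] y [0.997 0.073 0.001] z [ 0.059 -0.788 -0.613] q [-0.44  1.1   1.15  2.12 -1.41  0.08  1.66] F [-0.3 -0.4 -1.7] w 0.0562 g 64.8
shift [-0.0023, -0.0001, -0.0006] turn [-0.0, 0.1, 0.0] rows 0.0
shift [0.0293, -0.0002, 0.0239] turn [-0.0, 0.1, 0.0] rows 0.6
```

Request:
carry_out:
  rows:
    - [[0.008, 0, 0.006], [0, 0, 0]]
    - [[0.016, 0, 0.012], [0, 0, 0]]
    - [[0.023, 0, 0.018], [0, 0, 0]]
    - [[0.029, 0, 0.024], [0, 0, 0]]
    - [[0.029, 0, 0.024], [0, 0, 0]]

```text
time_s: 46.7
tool_pos: [0.5536, -0.4132, 0.1292]
ee_rot: [1.616, 1.728, -0.796]
contact_force: [0.2, 0.4, -0.9]
width: 0.0566
grasp_force: 64.7
```

```bash
python3 - <<'E'
from h import *
pose();slots('gd.npz',-.3855,-.03,(0.01,0))
E
```

```text
t 46.7 p [ 0.5536 -0.4132  0.1292] y [ 0.998  0.064 -0.007] z [ 0.046 -0.786 -0.616] q [-0.43  1.15  1.12  2.11 -1.53  0.08  1.72] F [ 0.2  0.4 -0.9] w 0.0566 g 64.7
shift [0.0013, -0.006, 0.0029] turn [-0.8, -0.1, 0.1] rows 0.1
shift [0.0092, -0.0059, 0.009] turn [-0.8, -0.1, 0.1] rows 0.2
```

Request:
carry_out:
  rows:
    - [[0, 0, 0], [0, 0, 0]]
    - [[0, 0, 0], [0, 0, 0]]
    - [[0, 0, 0], [0, 0, 0]]
    - [[0, 0, 0], [0, 0, 0]]
    - [[0, 0, -0.03], [0, 0, 0]]
    - [[-0.02, 0, -0.07], [0, 0, 0]]
    - [[-0.06, 0, -0.11], [0, 0, 0]]
    - [[-0.1, 0, -0.13], [0, 0, 0]]
    - [[-0.11, 0, -0.13], [0, 0, 0]]
    - [[-0.11, 0, -0.13], [0, 0, 0]]
  hand: 1

```text
time_s: 47.95
tool_pos: [0.5531, -0.3792, 0.2988]
ee_rot: [1.616, 1.726, -0.79]
contact_force: [-0.2, 0.2, -1.6]
width: 0.0849
grasp_force: 0.0
```

```bash
python3 - <<'E'
from h import *
pose();snap('scene','s14.png');im=cv2.imread('pics/s14.png')
RX=np.array([RY[1],-RY[0],0])
for f,ys in(('dot',-.03),('a',-.06)):
  for n,(x,y,z) in {'tf':(-.03,ys-.007,.126),'tb':(.03,ys-.007,.126)}.items():
    print(f,n,proj('s14.png',RC+x*RX+y*RY+[0,0,z]).round(1))
for b in boards('s14.png',.018,amin=60,lo=(15,80,150)):print(b[0])
hsv=cv2.cvtColor(im,cv2.COLOR_BGR2HSV);m=cv2.inRange(hsv,(12,70,90),(30,255,255))
for v in range(225,275,2):print(v,''.join('#' if x else '.' for x in m[v,305:370]))
r=Rt([0,0,-1],[-.134,.991,0])
for k in(0,1):plan([.5864,-.006,.25],r,k)
E
```

```text
t 47.95 p [ 0.5531 -0.3792  0.2988] y [ 0.998  0.065 -0.002] z [ 0.049 -0.786 -0.616] q [-0.6   0.95  1.36  2.07 -0.43  0.29  0.81] F [-0.2  0.2 -1.6] w 0.0849 g 0.0
dot tf [323.  242.9]
dot tb [345.6 232.5]
a tf [335.3 250.4]
a tb [358.  239.3]
[338. 254.]
[247. 199.]
[311. 182.]
[243. 138.]
225 .................................##.........####.................
227 .................................#####.....########..............
229 .................................############....##..............
231 ...............................####################..............
233 ..........................######################.................
235 .....................###################.........................
237 .................#######################.....#########...........
239 ..............#########################################..........
241 ..............########################################...........
243 ..............########################################...........
245 ..............########################################...........
247 ..............##################
[... 373 characters left out ...]
..........
259 .............#######################################.............
261 .............############.#########################..............
263 ............###########...######################.................
265 ............##########....##################.....................
267 ............##########....##############................#........
269 ............##########....###########........####................
271 ............##########....#########......########................
273 ............##########...#########....##########.................
shift [0.2656, 0.0577, -0.262] turn [38.6, 41.7, 79.6] rows 9.1
shift [0.2656, 0.0577, -0.262] turn [-42.5, 39.3, -86.9] rows 9.8
```

Request:
carry_out:
  rows:
    - [[0.03, 0.005, -0.03], [-4.3, 3.9, -8.7]]
    - [[0.06, 0.01, -0.06], [-8.6, 7.9, -17.4]]
    - [[0.09, 0.02, -0.09], [-12.8, 11.8, -26]]
    - [[0.12, 0.03, -0.12], [-17, 15.7, -34.8]]
    - [[0.15, 0.035, -0.15], [-21.3, 19.7, -43.5]]
    - [[0.18, 0.04, -0.18], [-25.5, 23.6, -52]]
    - [[0.21, 0.045, -0.21], [-29.8, 27.5, -60.8]]
    - [[0.24, 0.05, -0.24], [-34, 31.4, -69.5]]
    - [[0.2656, 0.0577, -0.262], [-38.3, 35.4, -78.2]]
    - [[0.2656, 0.0577, -0.262], [-42.5, 39.3, -86.9]]
    - [[0.2656, 0.0577, -0.262], [-42.5, 39.3, -86.9]]
    - [[0.2656, 0.0577, -0.262], [-42.5, 39.3, -86.9]]

```text
time_s: 49.5
tool_pos: [0.5849, -0.0061, 0.247]
ee_rot: [0.206, -3.129, 0.002]
contact_force: [-0.4, 0.1, 0.3]
width: 0.0855
grasp_force: 0.0
```

```bash
python3 - <<'E'
from h import *
pose();a=snap('wrist','w15.png')
for b in boards('w15.png',.018,amin=500):print(b)
r=Rt([0,0,-1],[-.134,.991,0]);plan([.5864,-.006,.0245],r)
cv2.imwrite('pics/w15b.png',a)
E
```

```text
t 49.5 p [ 0.5849 -0.0061  0.247 ] y [-0.131  0.991 -0.001] z [-0.006 -0.002 -1.   ] q [-0.41  0.45  0.47  1.94 -0.27  0.82  1.91] F [-0.4  0.1  0.3] w 0.0855 g 0.0
(array([ 65., 273.]), array([ 0.7677, -0.2308]), array([0.097, 0.091]), 52.7, [[0.7020000219345093, -0.24199999868869781], [0.7739999890327454, -0.296999990940094], [0.8330000042915344, -0.2199999988079071], [0.7609999775886536, -0.16500000655651093]])
(array([260., 197.]), array([ 6.292e-01, -5.000e-04]), array([0.117, 0.058]), 7.7, [[0.5669999718666077, 0.020999999716877937], [0.574999988079071, -0.03700000047683716], [0.6909999847412109, -0.020999999716877937], [0.6830000281333923, 0.035999998450279236]])
shift [-0.0028, -0.0004, 0.2227] turn [-0.0, -0.3, -0.1] rows 3.6
```

View pics/w15b.png

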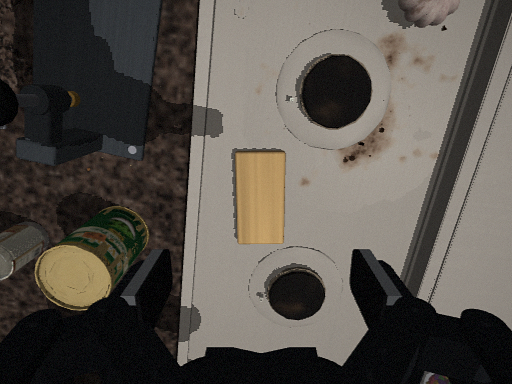

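Only board_b is on this part of the range, at (260,197). There is no board_c. I grip board_b.

Request:
carry_out:
  rows:
    - [[-0.002, 0, 0.05], [0, -0.3, 0]]
    - [[-0.002, 0, 0.1], [0, -0.3, 0]]
    - [[-0.002, 0, 0.15], [0, -0.3, 0]]
    - [[-0.002, 0, 0.19], [0, -0.3, 0]]
    - [[-0.002, 0, 0.213], [0, -0.3, 0]]
    - [[-0.002, 0, 0.222], [0, -0.3, 0]]
    - [[-0.002, 0, 0.222], [0, -0.3, 0]]

```text
time_s: 50.42
tool_pos: [0.5868, -0.0054, 0.0262]
ee_rot: [-0.213, 3.134, -0.001]
contact_force: [0.3, -0.0, 0.3]
width: 0.0854
grasp_force: 0.0
```

Request:
carry_out:
  rows:
    - [[0, 0, 0], [0, 0, 0]]
    - [[0, 0, 0], [0, 0, 0]]
    - [[0, 0, 0], [0, 0, 0]]
    - [[0, 0, 0], [0, 0, 0]]
    - [[0, 0, 0], [0, 0, 0]]
    - [[0, 0, -0.02], [0, 0, 0]]
    - [[0, 0, -0.07], [0, 0, 0]]
    - [[0.03, 0, -0.13], [0, 0, 0]]
    - [[0.08, 0, -0.18], [0, 0, 0]]
    - [[0.13, 0, -0.2], [0, 0, 0]]
    - [[0.17, 0, -0.2], [0, 0, 0]]
    - [[0.17, 0, -0.2], [0, 0, 0]]
  hand: -1

```text
time_s: 51.92
tool_pos: [0.4137, -0.0289, 0.2264]
ee_rot: [0.21, -3.133, -0.004]
contact_force: [0.5, -0.2, -0.1]
width: -0.0002
grasp_force: 0.0
```

```bash
python3 - <<'E'
from h import *
pose()
r=Rt([0,0,-1],[1,0,0]);plan([.411,-.35,.2],r);plan([.411,-.35,.0225],r)
E
```

```text
t 51.92 p [ 0.4137 -0.0289  0.2264] y [-0.133  0.991  0.002] z [-0.001  0.002 -1.   ] q [-0.47  0.26  0.52  2.31 -0.23  0.62  1.93] F [ 0.5 -0.2 -0.1] w -0.0002 g 0.0
shift [0.0454, -0.318, 0.0257] turn [0.2, 0.0, -82.3] rows 7.7
shift [0.0452, -0.3184, 0.2032] turn [0.2, 0.0, -82.3] rows 7.7
```

```bash
python3 - <<'E'
from h import *
snap('wrist','w16.png');snap('scene','s16.png');snap('top','t16.png')
for f in('w16.png','t16.png','s16.png'):
  for b in boards(f,.018,amin=200):print(f,b)
E
```

```text
w16.png (array([261., 337.]), array([0.6453, 0.0032]), array([0.051, 0.018]), 7.5, [[0.6190000176429749, 0.008999999612569809], [0.6209999918937683, -0.008999999612569809], [0.671999990940094, -0.0020000000949949026], [0.6700000166893005, 0.014999999664723873]])
t16.png (array([357., 192.]), array([ 0.5772, -0.462 ]), array([0.073, 0.059]), 5.1, [[0.5379999876022339, -0.4359999895095825], [0.5429999828338623, -0.4950000047683716], [0.6159999966621399, -0.4880000054836273], [0.6110000014305115, -0.42899999022483826]])
t16.png (array([488., 216.]), array([ 0.4988, -0.8727]), array([0.306, 0.046]), 13.8, [[0.3449999988079071, -0.8870000243186951], [0.35600000619888306, -0.9309999942779541], [0.652999997138977, -0.8579999804496765], [0.6420000195503235, -0.8140000104904175]])
t16.png (array([215., 173.]), array([0.63, 0.  ]), array([0.12 , 0.064]), 7.7, [[0.5659999847412109, 0.024000000208616257], [0.574999988079071, -0.03999999910593033], [0.6940000057220459, -0.024000000208616257], [0.6850000023841858, 0.03999999910593033]])
t16.png (array([270., 143.]), array([ 0.7344, -0.1808]), arra
[... 286 characters left out ...]
, [[0.5080000162124634, -0.42399999499320984], [0.5709999799728394, -0.49000000953674316], [0.7950000166893005, -0.2709999978542328], [0.7310000061988831, -0.20600000023841858]])
s16.png (array([247., 199.]), array([ 0.6103, -0.0141]), array([0.103, 0.076]), 8.0, [[0.5540000200271606, 0.01600000075995922], [0.5640000104904175, -0.05900000035762787], [0.6669999957084656, -0.04500000178813934], [0.656000018119812, 0.03099999949336052]])
s16.png (array([312., 184.]), array([ 0.8254, -0.0307]), array([0.13, 0.09]), 38.1, [[0.7459999918937683, -0.03500000014901161], [0.8019999861717224, -0.10599999874830246], [0.9039999842643738, -0.026000000536441803], [0.8489999771118164, 0.04500000178813934]])
```

Board_b never left its place, so the grip slipped off. I go back and grip deeper.

```bash
python3 - <<'E'
from h import *
r=Rt([0,0,-1],[-.134,.991,0]);plan([.5864,-.0061,.2],r);plan([.5864,-.0061,.0225],r)
E
```

```text
shift [-0.1681, -0.0005, 0.0272] turn [-0.0, 0.2, 0.1] rows 2.7
shift [-0.1674, -0.0004, 0.2047] turn [-0.0, 0.2, 0.1] rows 4.2
```

Request:
carry_out:
  rows:
    - [[-0.05, 0, 0.0], [0, 0, 0]]
    - [[-0.1, 0, 0.01], [0, 0, 0]]
    - [[-0.15, 0, 0.03], [0, 0, 0]]
    - [[-0.168, 0, 0.06], [0, 0.2, 0]]
    - [[-0.168, 0, 0.11], [0, 0.2, 0]]
    - [[-0.168, 0, 0.155], [0, 0.2, 0]]
    - [[-0.168, 0, 0.185], [0, 0.2, 0]]
    - [[-0.168, 0, 0.2], [0, 0.2, 0]]
    - [[-0.168, 0, 0.205], [0, 0.2, 0]]
    - [[-0.168, 0, 0.205], [0, 0.2, 0]]
  hand: 1

```text
time_s: 53.32
tool_pos: [0.5861, -0.006, 0.0217]
ee_rot: [0.212, -3.134, 0.001]
contact_force: [-0.2, 0.5, 0.5]
width: 0.0856
grasp_force: 0.0
```

Request:
carry_out:
  rows:
    - [[0, 0, 0], [0, 0, 0]]
    - [[0, 0, 0], [0, 0, 0]]
    - [[0, 0, 0], [0, 0, 0]]
    - [[0, 0, 0], [0, 0, 0]]
    - [[0, 0, 0], [0, 0, 0]]
    - [[0, 0, 0], [0, 0, 0]]
  hand: -1

```text
time_s: 54.08
tool_pos: [0.586, -0.006, 0.023]
ee_rot: [-0.212, 3.134, -0.0]
contact_force: [-1.2, -0.1, 6.9]
width: 0.0576
grasp_force: 62.6
```

Request:
carry_out:
  rows:
    - [[0, 0, -0.02], [0, 0, 0]]
    - [[0, 0, -0.06], [0, 0, 0]]
    - [[0.03, 0, -0.11], [0, 0, 0]]
    - [[0.08, 0, -0.16], [0, 0, 0]]
    - [[0.13, 0, -0.18], [0, 0, 0]]
    - [[0.17, 0, -0.18], [0, 0, 0]]
    - [[0.17, 0, -0.18], [0, 0, 0]]

```text
time_s: 54.95
tool_pos: [0.4124, -0.029, 0.2025]
ee_rot: [0.209, -3.13, -0.003]
contact_force: [0.4, -0.2, -0.7]
width: 0.0575
grasp_force: 64.3
```

```bash
python3 - <<'E'
from h import *
pose()
r=Rt([0,0,-1],[1,0,0])
for k in(0,1):plan([.411,-.35,.2],r,k);plan([.411,-.35,.0225],r,k)
E
```

```text
t 54.95 p [ 0.4124 -0.029   0.2025] y [-0.133  0.991  0.003] z [-0.005  0.002 -1.   ] q [-0.45  0.31  0.51  2.33 -0.29  0.56  1.99] F [ 0.4 -0.2 -0.7] w 0.0575 g 64.3
shift [0.0441, -0.3179, 0.0019] turn [0.3, -0.1, -82.4] rows 7.7
shift [0.0433, -0.3184, 0.1794] turn [0.3, -0.1, -82.4] rows 7.7
shift [0.0441, -0.3179, 0.0019] turn [-0.1, -0.3, 97.6] rows 9.1
shift [0.0433, -0.3184, 0.1794] turn [-0.1, -0.3, 97.6] rows 9.1
```

Request:
carry_out:
  rows:
    - [[-0.02, -0.03, 0], [0, 0, 5]]
    - [[-0.02, -0.07, -0.01], [0, 0, 15]]
    - [[-0.02, -0.11, -0.02], [0, 0, 25]]
    - [[-0.01, -0.15, -0.02], [0, 0, 35]]
    - [[0, -0.19, -0.02], [0, 0, 45]]
    - [[0.01, -0.23, -0.02], [0, 0, 55]]
    - [[0.03, -0.27, -0.02], [0, 0, 65]]
    - [[0.0435, -0.3, -0.02], [0, 0, 75]]
    - [[0.0435, -0.318, -0.01], [0, -0.2, 85]]
    - [[0.0435, -0.318, 0.02], [0, -0.3, 95]]
    - [[0.0435, -0.318, 0.06], [-0.1, -0.3, 97.6]]
    - [[0.0435, -0.318, 0.1], [-0.1, -0.3, 97.6]]
    - [[0.0435, -0.318, 0.14], [-0.1, -0.3, 97.6]]
    - [[0.0435, -0.318, 0.165], [-0.1, -0.3, 97.6]]
    - [[0.0435, -0.318, 0.178], [-0.1, -0.3, 97.6]]
    - [[0.0435, -0.318, 0.178], [-0.1, -0.3, 97.6]]

```text
time_s: 56.95
tool_pos: [0.4172, -0.3501, 0.0236]
ee_rot: [2.216, 2.222, 0.001]
contact_force: [0.2, -0.1, -0.5]
width: 0.0574
grasp_force: 64.3
```

Request:
carry_out:
  rows:
    - [[0, 0, 0], [0, 0, 0]]
    - [[0, 0, 0.001], [0, 0, 0]]
    - [[0, 0, 0.001], [0, 0, 0]]

```text
time_s: 57.32
tool_pos: [0.4169, -0.35, 0.0234]
ee_rot: [2.215, 2.221, 0.0]
contact_force: [-0.0, 0.3, -1.1]
width: 0.0576
grasp_force: 64.3
```

Lower 3 mm, release, and back off to look.

Request:
carry_out:
  rows:
    - [[0, 0, 0.003], [0, 0, 0]]
    - [[0, 0, 0.003], [0, 0, 0]]

```text
time_s: 57.58
tool_pos: [0.4165, -0.3497, 0.0197]
ee_rot: [2.216, 2.222, 0.0]
contact_force: [0.3, -0.7, -1.1]
width: 0.0574
grasp_force: 64.3
```

Request:
carry_out:
  rows:
    - [[0, 0, 0], [0, 0, 0]]
    - [[0, 0, 0], [0, 0, 0]]
    - [[0, 0, 0], [0, 0, 0]]
    - [[0, 0, 0], [0, 0, 0]]
    - [[0, 0, -0.05], [0, 0, 0]]
    - [[0, 0, -0.1], [0, 0, 0]]
    - [[0.03, 0, -0.15], [0, 0, 0]]
    - [[0.06, 0, -0.2], [0, 0, 0]]
    - [[0.09, 0, -0.22], [0, 0, 0]]
    - [[0.09, 0, -0.22], [0, 0, 0]]
  hand: 1

```text
time_s: 58.82
tool_pos: [0.4166, -0.2572, 0.2404]
ee_rot: [2.211, 2.226, 0.004]
contact_force: [-0.5, -0.2, 0.1]
width: 0.0853
grasp_force: 0.0
```

```bash
python3 - <<'E'
from h import *
pose();snap('top','t17.png');snap('wrist','w17.png')
for f in('w17.png','t17.png'):
  for b in boards(f,.014,amin=300):
    if b[1][1]<-.3 and b[1][0]<.47:print(f,b[:4])
for dy in(-.389,):
  pass
E
```

```text
t 58.83 p [ 0.4166 -0.2572  0.2404] y [1.    0.007 0.005] z [ 0.005 -0.001 -1.   ] q [-0.3   0.49  1.06  2.16 -0.61  0.81  1.15] F [-0.5 -0.2  0.1] w 0.0853 g 0.0
w17.png (array([260., 260.]), array([ 0.4154, -0.3905]), array([0.122, 0.059]), 89.6)
t17.png (array([340., 244.]), array([ 0.4169, -0.3958]), array([0.06 , 0.124]), 1.2)
```

```bash
python3 - <<'E'
from h import *
p,r=graspT([.416,-.3935],[0,-1,0],.011,.0200);a=-r.as_matrix()[:,2]
c=plan(p+.10*a,r);c=plan(p,r,0,c)
E
```

```text
shift [-0.2445, -0.0011, 0.1414] turn [0.1, 38.2, 0.2] rows 4.5
shift [0.0, -0.0, 0.1] turn [0.0, 0.0, 0.0] rows 1.6
```

Request:
carry_out:
  rows:
    - [[-0.05, 0, -0.02], [0, 10, 0]]
    - [[-0.1, 0, -0.04], [0, 20, 0]]
    - [[-0.16, 0, -0.04], [0, 30, 0]]
    - [[-0.2, -0.001, -0.04], [0.1, 38.2, 0.2]]
    - [[-0.24, -0.001, -0.02], [0.1, 38.2, 0.2]]
    - [[-0.2445, -0.001, 0.04], [0.1, 38.2, 0.2]]
    - [[-0.2445, -0.001, 0.09], [0.1, 38.2, 0.2]]
    - [[-0.2445, -0.001, 0.13], [0.1, 38.2, 0.2]]
    - [[-0.2445, -0.001, 0.141], [0.1, 38.2, 0.2]]
    - [[-0.2445, -0.001, 0.141], [0.1, 38.2, 0.2]]

```text
time_s: 60.18
tool_pos: [0.4147, -0.5048, 0.0985]
ee_rot: [-1.839, -1.836, -0.634]
contact_force: [-0.8, -1.0, 1.8]
width: 0.0858
grasp_force: 0.0
```

```bash
python3 - <<'E'
from h import *
pose()
p,r=graspT([.416,-.3935],[0,-1,0],.011,.0200)
plan(p,r)
E
```

```text
t 60.17 p [ 0.4147 -0.5048  0.0985] y [ 1.    -0.002 -0.001] z [-0.     0.617 -0.787] q [ 0.6   1.03  0.68  1.53 -0.78  1.54  1.56] F [-0.8 -1.   1.8] w 0.0858 g 0.0
shift [0.0006, 0.0013, 0.1002] turn [-0.0, -0.1, -0.1] rows 1.6
```

Request:
carry_out:
  rows:
    - [[0, 0.001, 0.03], [0, 0, 0]]
    - [[0, 0.001, 0.06], [0, 0, 0]]
    - [[0, 0.001, 0.085], [0, 0, 0]]
    - [[0, 0.001, 0.1], [0, 0, 0]]
    - [[0, 0.001, 0.1], [0, 0, 0]]
    - [[0, 0.001, 0.1], [0, 0, 0]]

```text
time_s: 60.92
tool_pos: [0.4169, -0.4442, 0.0216]
ee_rot: [-1.841, -1.84, -0.633]
contact_force: [0.3, -0.4, -0.1]
width: 0.0855
grasp_force: 0.0
```

Request:
carry_out:
  rows:
    - [[0, 0, 0], [0, 0, 0]]
    - [[0, 0, 0], [0, 0, 0]]
    - [[0, 0, 0], [0, 0, 0]]
    - [[0, 0, 0], [0, 0, 0]]
    - [[0, 0, 0], [0, 0, 0]]
    - [[0, 0, 0], [0, 0, 0]]
  hand: -1

```text
time_s: 61.68
tool_pos: [0.4167, -0.4442, 0.0219]
ee_rot: [-1.841, -1.84, -0.633]
contact_force: [-0.8, -2.7, 5.8]
width: 0.0561
grasp_force: 62.2
```

```bash
python3 - <<'E'
from h import *
pose();s=st();tool=(np.array(s['tool_pos']),R.from_rotvec(s['ee_rot']))
np.savez('gb.npz',p=tool[0],r=tool[1].as_rotvec())
slots('gb.npz',-.3935,0,(.17,.12));slots('gb.npz',-.3935,.03,(.17,.12))
E
```

```text
t 61.67 p [ 0.4167 -0.4442  0.0219] y [ 1.    -0.001  0.001] z [ 0.001  0.615 -0.789] q [ 0.55  1.08  0.63  1.66 -0.86  1.39  1.62] F [-0.8 -2.7  5.8] w 0.0561 g 62.2
shift [0.2097, 0.1288, -0.1722] turn [-0.6, -90.0, -4.7] rows 8.4
shift [0.179, 0.1288, -0.1328] turn [-0.6, -90.0, -4.7] rows 8.4
shift [0.2333, 0.1266, -0.1538] turn [-0.6, -90.0, -4.7] rows 8.4
shift [0.2026, 0.1266, -0.1144] turn [-0.6, -90.0, -4.7] rows 8.4
```

Slot 0 (the middle one).

Request:
carry_out:
  rows:
    - [[0.015, 0, -0.02], [0, 0, 0]]
    - [[0.04, 0, -0.05], [0, 0, 0]]
    - [[0.07, 0.01, -0.09], [0, 0, 0]]
    - [[0.1, 0.03, -0.13], [0, 0, 0]]
    - [[0.14, 0.06, -0.16], [0, -3, 0]]
    - [[0.18, 0.09, -0.172], [0, -9, 0]]
    - [[0.21, 0.12, -0.172], [0, -17, -0.5]]
    - [[0.21, 0.129, -0.172], [0, -25, -1]]
    - [[0.21, 0.129, -0.172], [0, -33, -1.5]]
    - [[0.21, 0.129, -0.172], [0, -41, -2]]
    - [[0.21, 0.129, -0.172], [0, -49, -2.5]]
    - [[0.21, 0.129, -0.172], [-0.3, -57, -3]]
    - [[0.21, 0.129, -0.172], [-0.4, -65, -3.4]]
    - [[0.21, 0.129, -0.172], [-0.5, -73, -3.8]]
    - [[0.21, 0.129, -0.172], [-0.6, -81, -4.2]]
    - [[0.21, 0.129, -0.172], [-0.6, -87, -4.5]]
    - [[0.21, 0.129, -0.172], [-0.6, -90, -4.7]]
    - [[0.21, 0.129, -0.172], [-0.6, -90, -4.7]]
    - [[0.21, 0.129, -0.172], [-0.6, -90, -4.7]]

```text
time_s: 64.05
tool_pos: [0.5457, -0.3835, 0.286]
ee_rot: [1.608, 1.73, -0.781]
contact_force: [0.4, -1.0, -1.2]
width: 0.0559
grasp_force: 64.2
```

```bash
python3 - <<'E'
from h import *
pose();slots('gb.npz',-.3935,0,(.09,.05,0))
E
```

```text
t 64.05 p [ 0.5457 -0.3835  0.286 ] y [0.997 0.074 0.002] z [ 0.059 -0.785 -0.617] q [-0.58  0.95  1.34  2.1  -0.48  0.24  0.86] F [ 0.4 -1.  -1.2] w 0.0559 g 64.2
shift [0.0617, -0.0005, 0.0499] turn [0.0, -0.2, -0.1] rows 1.3
shift [0.0932, -0.0006, 0.0745] turn [0.0, -0.2, -0.1] rows 1.9
shift [0.1325, -0.0006, 0.1054] turn [0.0, -0.2, -0.1] rows 2.7
```

Request:
carry_out:
  rows:
    - [[0.02, 0, 0.017], [0, -0.2, 0]]
    - [[0.04, 0, 0.033], [0, -0.2, 0]]
    - [[0.062, 0, 0.05], [0, -0.2, 0]]
    - [[0.062, 0, 0.05], [0, -0.2, 0]]
    - [[0.062, 0, 0.05], [0, -0.2, 0]]

```text
time_s: 64.68
tool_pos: [0.5463, -0.3854, 0.2075]
ee_rot: [1.604, 1.725, -0.784]
contact_force: [0.4, 0.1, -0.9]
width: 0.0562
grasp_force: 64.2
```

```bash
python3 - <<'E'
from h import *
pose();slots('gb.npz',-.3935,0,(.09,.05,0.01))
snap('scene','s18.png');im=cv2.imread('pics/s18.png')
RX=np.array([RY[1],-RY[0],0])
for n,(x,y,z) in {'bot-front':(-.03,-.007,.096),'bot-back':(.03,-.007,.096),'top-front':(-.03,-.007,.216),'top-back':(.03,-.007,.216)}.items():
  print(n,proj('s18.png',RC+x*RX+y*RY+[0,0,z]).round(1))
m=cv2.inRange(cv2.cvtColor(im,cv2.COLOR_BGR2HSV),(12,70,90),(30,255,255))
for v in range(180,262,3):print(v,''.join('#' if x else '.' for x in m[v,295:370]))
E
```

```text
t 64.67 p [ 0.5463 -0.3854  0.2075] y [0.997 0.074 0.003] z [ 0.06  -0.788 -0.612] q [-0.52  1.02  1.19  2.13 -0.55  0.11  0.83] F [ 0.4  0.1 -0.9] w 0.0562 g 64.2
shift [0.0011, -0.0008, -0.0001] turn [0.1, 0.2, -0.1] rows 0.0
shift [0.0328, -0.0009, 0.0244] turn [0.1, 0.2, -0.1] rows 0.7
shift [0.0644, -0.001, 0.0489] turn [0.1, 0.2, -0.1] rows 1.3
bot-front [310.7 249.2]
bot-back [332.7 239.1]
top-front [314.2 192.3]
top-back [337.7 184.1]
180 .........#################.................................................
183 ...........##################..###########.................................
186 .............#############.###############.................................
189 ...............###########################.................................
192 ................##########################.................................
195 ................##########################........######...................
198 ...............###########################........##########...............
201 ...............##########################..................................
204 .........
[... 886 characters left out ...]
####################################....#########...........
240 .............###################################################...........
243 ............####################################################...........
246 ..............######.....#######################################...........
249 ........................#######################################............
252 ........................#######################################............
255 ........................######################################.............
258 ........................######################################.............
261 ........................##########..##########################.............
```

Request:
carry_out:
  rows:
    - [[0.008, -0.001, 0.006], [0, 0, 0]]
    - [[0.016, -0.001, 0.012], [0, 0, 0]]
    - [[0.024, -0.001, 0.018], [0, 0, 0]]
    - [[0.033, -0.001, 0.025], [0, 0, 0]]
    - [[0.033, -0.001, 0.025], [0, 0, 0]]
    - [[0.041, -0.001, 0.031], [0, 0, 0]]
    - [[0.049, -0.001, 0.037], [0, 0, 0]]
    - [[0.049, -0.001, 0.037], [0, 0, 0]]

```text
time_s: 65.72
tool_pos: [0.5449, -0.3835, 0.1441]
ee_rot: [1.604, 1.728, -0.786]
contact_force: [-0.5, -0.2, -0.9]
width: 0.0562
grasp_force: 64.2
```

```bash
python3 - <<'E'
from h import *
pose();slots('gb.npz',-.3935,0,(0.01,0))
E
```

```text
t 65.72 p [ 0.5449 -0.3835  0.1441] y [ 0.997  0.074 -0.   ] z [ 0.059 -0.788 -0.613] q [-0.5   1.13  1.14  2.15 -1.5   0.08  1.69] F [-0.5 -0.2 -0.9] w 0.0562 g 64.2
shift [0.013, 0.0004, 0.0116] turn [-0.0, 0.1, 0.1] rows 0.3
shift [0.0209, 0.0004, 0.0178] turn [-0.0, 0.1, 0.1] rows 0.4
```

Request:
carry_out:
  rows:
    - [[0.007, 0, 0.006], [0, 0, 0]]
    - [[0.013, 0, 0.011], [0, 0, 0]]
    - [[0.018, 0, 0.015], [0, 0, 0]]
    - [[0.018, 0, 0.015], [0, 0, 0]]

```text
time_s: 66.22
tool_pos: [0.5491, -0.3826, 0.1225]
ee_rot: [1.611, 1.729, -0.793]
contact_force: [0.4, 0.4, -0.6]
width: 0.0561
grasp_force: 64.2
```

Request:
carry_out:
  rows:
    - [[0, 0, 0], [0, 0, 0]]
    - [[0, 0, 0], [0, 0, 0]]
    - [[0, 0, 0], [0, 0, 0]]
    - [[0, 0, 0], [0, 0, 0]]
    - [[0, 0, -0.03], [0, 0, 0]]
    - [[-0.02, 0, -0.07], [0, 0, 0]]
    - [[-0.06, 0, -0.11], [0, 0, 0]]
    - [[-0.1, 0, -0.13], [0, 0, 0]]
    - [[-0.11, 0, -0.16], [0, 0, 0]]
    - [[-0.11, 0, -0.2], [0, 0, 0]]
    - [[-0.11, 0, -0.2], [0, 0, 0]]
  hand: 1

```text
time_s: 67.6
tool_pos: [0.5438, -0.2925, 0.3342]
ee_rot: [1.611, 1.727, -0.792]
contact_force: [0.2, -0.2, -0.7]
width: 0.0853
grasp_force: 0.0
```

```bash
python3 - <<'E'
from h import *
pose();a=snap('scene','s19.png');b=snap('top','t19.png')
cv2.imwrite('pics/s19c.png',np.hstack([cv2.resize(a[160:310,220:370],(400,400),interpolation=cv2.INTER_CUBIC),cv2.resize(b[130:250,270:390],(400,400),interpolation=cv2.INTER_CUBIC)]))
RX=np.array([RY[1],-RY[0],0])
for ys in(0,-.03,-.06):
  print(ys,[((proj('s19.png',RC+x*RX+(ys-.007)*RY+[0,0,z])-[220,160])*400/150).round(0).tolist() for x,z in((-.03,.126),(.03,.126))])
E
```

```text
t 67.6 p [ 0.5438 -0.2925  0.3342] y [ 0.998  0.068 -0.004] z [ 0.051 -0.788 -0.614] q [-0.79  0.82  1.36  2.1   0.09  0.41  0.29] F [ 0.2 -0.2 -0.7] w 0.0853 g 0.0
0 [[244.0, 202.0], [304.0, 176.0]]
-0.03 [[275.0, 221.0], [335.0, 193.0]]
-0.06 [[307.0, 241.0], [368.0, 212.0]]
```

View pics/s19c.png

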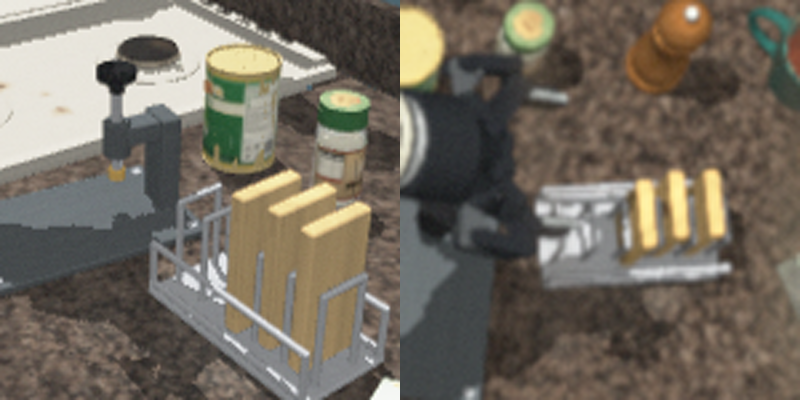

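All three boards stand fully down in their slots, the stamp is up and the hand is clear. I hand the job in.

```bash
python3 -c "
from cell import order
print(order.job_done())"
```

```text
the job is handed in; nothing more can be done
None
```

I stamped the dot board, stood all three boards (board_dot, board_a, board_b) fully down in their own rack slots with the stamp back up, and handed the job in at about 68 s; I saw no board_c, and the judge's verdict was not returned.

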